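# Thread a pipette hanger onto a bent rail and slide it home

## Robot

A 7-joint arm with a two-finger parallel gripper is mounted at the origin on the work surface. World frame = base frame: x ahead of the robot, y to its left, z up, the work surface at z = 0. Lengths are in m, angles in rad, forces in N, time in s.
With the tool pointing down it reaches from about 0.425 to 0.825 m from the base axis. Payload 3.6 kg.
Tool frame: the origin (TCP) lies on the centre line of the jaws, within the pads' length; the fingertips stand 17 mm ahead of it and the grasp point (between the pads) lies 2 mm behind it; z points along the fingers, y is the direction in which the jaws open and shut (so a half turn about z gives the same grasp; the last joint's range is limited). The gripper opens to 93 mm and grips with 3 to 60 N. Pads are 15 mm wide; open, the fingers measure 128 mm over their backs; the gripper's body (75 mm by 188 mm) begins 65 mm behind the grasp point.
Start: joints at [-1.339, 0.615, -0.013, 1.423, 0.008, 1.103, -0.04], TCP at [0.166, 0.628, 0.236] pointing down, gripper open.
Joint ranges: [-3.12, 3.12], [-0.3, 2.06], [-1.34, 1.32], [0.26, 2.42], [-1.36, 4.5], [0.01, 1.98], [-2.84, 2.84]. Speed limits (rad/s): [2.79, 2.79, 3.14, 3.14, 3.14, 3.14, 3.14].

## Interface

Orientations are given as a unit quaternion [x, y, z, w].
In Python, from cell import * gives the robot as it stands.
- The arm moves only by the tool apply_moves, never from a script. Its argument "series" is a list of rows, each a list of 6 numbers: the shift along the tool's x, y, z in cm, then the turn, a rotation vector about the tool's x, y, z in degrees. A call has 1 to 10 rows; each row is the pose to reach, as a shift and turn from the pose measured when the call began, along the tool's axes at that moment; what a row does not reach only later rows make up. A row lasts 1/10 s, in which the tool goes at most 50 mm and 8.59 degrees, less where a joint would pass 70% of its speed; a pose out of reach is approached as far as the arm can. A call with a gripper value outside its range is refused whole. "hand" is the opening, from 0 (shut) to 1 (fully open), set as the call begins (left out, the last holds). The fingers move at their own pace and stop on an object; "grip_force" is the grip in N (left out, the last holds). Time passes only in rows, so rows that repeat a pose let the fingers close. It gives the time, the measured TCP pose, the force and the opening at its end, in the units of the state.
- get_state(): the state, without advancing time (a new reading comes with each control period).
- camera(name): name is "side" or "top"; returns (picture, depth): 480x640x3 uint8, red, green, blue; 480x640 float32, m along the optical axis (not along the pixel's ray), 0 where there is no reading.
- calibration(name): a dict with "camera_matrix" (3x3 intrinsics, pixels), "world_to_cam" (4x4, takes a point from world to camera coordinates). Camera axes: x right, y down, z forward; pixel columns grow to the right and rows downward; lengths in m; the calibration is good to about 2 mm. A picture is of the moment at which its call begins. calibration takes no time and is no camera call.
- hand_in(): hands the job in, once; it reports no verdict.
The state is a dict: "clock": time; "joint_pos": joint angles; "qd": joint speeds; "effort": joint torques, N m; "ee_pos": TCP position; "ee_rot": TCP orientation; "force": force on the tool from outside, world axes, zero at the start; "wrist_torque": the same for the moment, N m; "finger_gap": finger opening in m.
Only numpy, scipy, OpenCV 4.12 (cv2) and the standard library are available. Lean on these libraries where they do the work, as an engineer would, in place of code of your own. Each camera call takes 0.05 s, during which the arm holds its last target.

## Task

Pick up the loose pipette hanger, thread its bore onto the free end of the curved rail, and slide it round the bend, turning it with the rod, until it meets the buffer of the stop. Press it lightly, with just a few newtons, against the buffer for a moment so it is surely home, then let go and leave it hanging there; work gently, without forcing hanger, rail or stop, and leave everything else where it is.

Things in the scene. Friction and masses are not known exactly. Their poses are not given: they have to be found in the camera images.
- hanger: Loose grey plastic pipette hanger, about 130 g, standing on the table. Origin at the centre of its underside, z up, x along the bore. From below: H-shaped foot 44 (x) by 46 by 8 mm, stem 20 by 10 mm, bored collar, and on top a flat grip fin 26 (x) by 12 (y) mm from the collar's top (height 58 mm) to 90 mm: grip it across the 12 mm. Same either way round; hangs fin up on the rod.
- bore (a point): Centre of the hanger's bore, 45 mm above its underside, midway along the collar (24 mm long in x, 26 mm across). The bore is an eight-sided through hole, 13 mm across flats. Axes as the hanger's, x along the bore.
- rail: Fixed, rigid bent steel rod, 10 mm diameter, level, its axis 130 mm above the table. Origin: centre of the bend's arc, on the table; arc radius 120 mm. Angles t count about its z (up) from its x towards its y. A straight lead 40 mm long, tangent to the arc, runs from the free end to the arc at t = -65 degrees; the arc goes on to +62, where a 20 mm post holds it. At t the rod runs along (-sin t, cos t).
- rail_tip (a point): Free end of the rod: where the axis of the straight lead ends (the round nose reaches 5 mm farther out). Axes as the rail's.
- rail_lead (a point): Point on the rod's axis in the straight lead, 22 mm in from rail_tip. Axes as the rail's.
- arc_centre (a point): Centre of the arc at the height of the rod's axis (130 mm above the table). Axes as the rail's.
- stop: Dark steel stop collar, 32 mm diameter, 14 mm thick, on the rod at t = +40 degrees; origin at its centre on the rod's axis, axes as the rail's. It carries a buffer sleeve round the rod whose rubber face (23 mm diameter) looks to the free end, 15 to 60 mm along the rod from the collar's centre, set anew each time and not measured: find it by feel. It is stiff, with no spring.
- dish: Round clear dish with lid, 90 mm diameter, 18 mm high, on the table inside the bend; origin at the centre of its underside. Leave it alone.
- tip_box: Green and blue tip box, 85 by 125 mm, 55 mm high; origin at the centre of its underside. Leave it alone.
- tube_rack: Blue rack with capped tubes, 70 by 130 mm, 86 mm high; origin at the centre of its underside. Leave it alone.
- bottle: White bottle, 56 mm diameter, 120 mm high; origin at the centre of its underside. Leave it alone.
- pipette: Hand pipette lying on the table, about 260 mm long, 28 mm high, along its x; origin on its underside near the middle. Leave it alone.
Mind the look-alikes: they are no part of the job. What is shaped like the hanger but purple is not meant.

How it is judged:
On the way, in this order (a step that is already met when the one before it is completed fails the run):
1. the bore is threaded on the rod's straight lead (distance between bore and rail_lead below 0.012 m and z of bore in the frame of arc_centre between -0.005 and 0.005 m), for 0.05 s.
2. the hanger, on the arc, presses on the stop's buffer with at least 2 N for 0.2 s (contact force between hanger and stop above 2 N and horizontal distance between bore and arc_centre between 0.114 and 0.126 m), for 0.2 s.
At the end, for the whole second after the job is handed in: The hanger hangs on the curved rod, fin up (within about 30 degrees) and at rest, its bore centre within 6 mm of the arc in plan and 5 mm in height, and its collar within about 4 mm of the buffer's face (bore centre within 18 mm of the buffer disc's centre) (distance between bore and buffer_c0 below 0.018 m and horizontal distance between bore and arc_centre between 0.114 and 0.126 m and z of bore in the frame of arc_centre between -0.005 and 0.005 m and angle between hanger's own z axis and vertical below 0.5 rad and linear speed of hanger below 0.01 m/s); the robot touches nothing.
It fails at once if the hanger is pressed against the stop's buffer with more than 12 N (contact force between hanger and stop above 12 N).
It fails at once if the hanger is forced on the rail with more than 20 N (contact force between hanger and rail above 20 N).
It fails at once if a bystander (dish, tip box, tube rack, bottle, pipette) is moved by more than 15 mm (distance of any of dish, tip_box, tube_rack, bottle, pipette from where it was at the start of the episode above 0.015 m).
It also fails if it takes over 69 s, if anything falls off the work surface, if the arm or the gripper's body presses on something with over 40 N, if the wrist force passes 120 N, or if a joint passes its speed limit or range.

## Working session

There is one attempt and no reset: what is moved stays moved. The work goes in short steps, Python scripts to look and compute and a tool call to move; the robot and the scene stay as the last step left them, time stands still between calls to the robot, and variables do not carry over. Pictures are saved under pics/ and viewed, and the job is handed in when it is done.

Besides the shell and the picture viewer there is one more tool, called after "Request:" in YAML: its name, and indented under it one key for each argument. apply_moves: Moves the arm, as the interface text tells. Its arguments: {"type":"object","properties":{"series":{"type":"array"},"hand":{"type":"number"},"grip_force":{"type":"number"}},"required":["series"]}

```bash
ls; mkdir -p pics; python3 - <<'E'
from cell import *
import cv2,numpy as np
print(get_state())
for n in ("side","top"):
    p,d=camera(n); c=calibration(n); print(n,c)
    cv2.imwrite(f"pics/{n}0.png",p[:,:,::-1]); np.save(f"{n}0.npy",d); np.save(f"{n}0p.npy",p)
E
```

```text
pics
{'clock': 0.0, 'joint_pos': array([-1.33848321,  0.61590119, -0.01262155,  1.42488135,  0.00813783,
        1.10339066, -0.04040904]), 'qd': array([ 3.85926198e-04,  1.70235712e-03,  2.14632548e-04, -2.19747883e-03,
        5.39445867e-04, -4.15796701e-04, -7.96239058e-05]), 'effort': array([ 6.24791210e-04, -4.58928931e+01,  2.08917107e-01, -1.65743923e+01,
       -6.12016604e-02,  2.04971147e-02,  2.40222998e-04]), 'ee_pos': array([0.16616465, 0.62763528, 0.23449863]), 'ee_rot': array([ 1.29006574e-01,  9.91642932e-01, -1.25816039e-03, -1.30099428e-04]), 'force': array([-0.5154333 ,  0.48525764, -0.0112073 ]), 'wrist_torque': array([ 0.01875005, -0.02007694,  0.00470432]), 'finger_gap': 0.09271686210968366}
side {'camera_matrix': array([[443.46206469,   0.        , 311.74219162],
       [  0.        , 443.46206469, 240.69155636],
       [  0.        ,   0.        ,   1.        ]]), 'world_to_cam': array([[ 0.88910947, -0.4576078 , -0.00891413, -0.43255984],
       [-0.29809212, -0.56417959, -0.76996265,  0.22353852],
       [ 0.34731174,  0.68723831, -0.63802669,  1.00663516],
       [ 0.        ,  0.        ,  0.        ,  1.        ]])}
top {'camera_matrix': array([[560.04466016,   0.        , 324.28317409],
       [  0.        , 560.04466016, 243.32833789],
       [  0.        ,   0.        ,   1.        ]]), 'world_to_cam': array([[ 0.0087632 , -0.99987022, -0.01351866,  0.02092395],
       [-0.98413037, -0.00622757, -0.17733764,  0.50224081],
       [ 0.17723044,  0.01485817, -0.98405722,  1.206791  ],
       [ 0.        ,  0.        ,  0.        ,  1.        ]])}
```

View pics/side0.png

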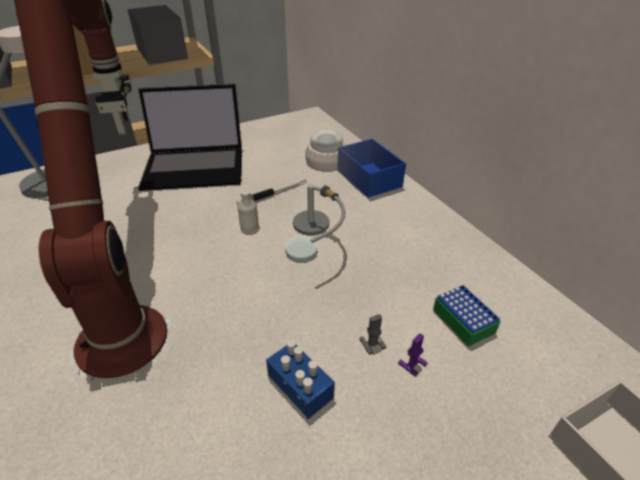

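View pics/top0.png

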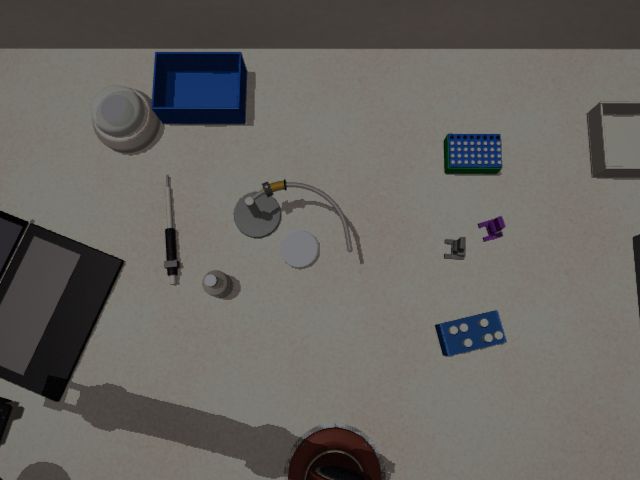

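```bash
cat > h.py <<'E'
import numpy as np,cv2
from cell import *
def cloud(n,d):
    c=calibration(n);K=c["camera_matrix"];T=np.linalg.inv(c["world_to_cam"])
    v,u=np.mgrid[0:480,0:640]
    P=np.stack([(u-K[0,2])*d/K[0,0],(v-K[1,2])*d/K[1,1],d,np.ones_like(d)],-1)@T.T
    P=P[...,:3]; P[d<=0]=np.nan; return P
def proj(n,p):
    c=calibration(n);q=c["world_to_cam"]@np.append(p,1);q=c["camera_matrix"]@q[:3];return q[:2]/q[2]
E
python3 - <<'E'
from h import *
for n,(a,b,c,d) in (("top",(150,270,220,380)),("side",(170,300,290,360))):
    P=cloud(n,np.load(n+"0.npy"))
    p=np.load(n+"0p.npy")
    s=P[a:b,c:d].reshape(-1,3); s=s[(s[:,2]>.1)&(s[:,2]<.17)]
    print(n,len(s)); print(np.round(s[::max(1,len(s)//25)],4))
P=cloud("top",np.load("top0.npy"))
print("table z",np.nanmedian(P[280:320,300:420,2]))
s=P[230:265,435:470].reshape(-1,3); s=s[s[:,2]>.02]; print("hanger",len(s)); print(np.round(s[np.argsort(-s[:,2])][::4],4))
p=cv2.imread("pics/top0.png")
cv2.imwrite("pics/topz.png",np.hstack([cv2.resize(p[220:280,425:515],None,fx=4,fy=4,interpolation=3),cv2.resize(p[165:265,235:365],(312,240),interpolation=3)]))
p=cv2.imread("pics/side0.png")
cv2.imwrite("pics/sidez.png",np.hstack([cv2.resize(p[300:380,350:440],None,fx=4,fy=4,interpolation=3),cv2.resize(p[170:300,280:360],None,fx=3,fy=320/130,interpolation=3)]))
E
```

```text
top 911
[[ 0.6221  0.11    0.1333]
 [ 0.6139  0.1305  0.1383]
 [ 0.6112  0.1387  0.14  ]
 [ 0.6138  0.0632  0.1325]
 [ 0.6114  0.0823  0.1327]
 [ 0.6091  0.1056  0.1325]
 [ 0.6066  0.1372  0.1331]
 [ 0.6002  0.1459  0.148 ]
 [ 0.599   0.1505  0.1444]
 [ 0.5996  0.1538  0.1346]
 [ 0.5945  0.1461  0.145 ]
 [ 0.596   0.0418  0.1338]
 [ 0.5902  0.1659  0.1369]
 [ 0.5896  0.137   0.1315]
 [ 0.5843  0.1746  0.1341]
 [ 0.5796  0.1827  0.1355]
 [ 0.5751  0.1803  0.1359]
 [ 0.5696  0.1753  0.1408]
 [ 0.5675  0.0058  0.1356]
 [ 0.5666  0.1818  0.1092]
 [ 0.5505 -0.011   0.1353]
 [ 0.5346 -0.0193  0.1396]
 [ 0.5219 -0.0259  0.1296]
 [ 0.5035 -0.0216  0.136 ]
 [ 0.4889 -0.0257  0.1351]
 [ 0.474  -0.0319  0.1369]]
side 524
[[ 0.5734  0.1893  0.1369]
 [ 0.5786  0.1746  0.137 ]
 [ 0.5886  0.1698  0.1334]
 [ 0.5814  0.1619  0.1368]
 [ 0.5768  0.1713  0.1295]
 [ 0.5704  0.1774  0.1246]
 [ 0.5666  0.1761  0.1232]
 [ 0.5663  0.1756  0.1203]
 [ 0.6166  0.1171  0.1388]
 [ 0.6092  0.1151  0.1389]
 [ 0.6004  0.1215  0.1347]
 [ 0.596   0.1362  0.1241]
 [ 0.5805  0.1729  0.1039]
 [ 0.5768  0.1718  0.1023]
 [
[... 906 characters left out ...]
 0.4889 -0.2685  0.0837]
 [ 0.4891 -0.2666  0.0825]
 [ 0.4853 -0.2736  0.0794]
 [ 0.4858 -0.2679  0.0762]
 [ 0.4952 -0.2668  0.0726]
 [ 0.4869 -0.2651  0.0695]
 [ 0.5094 -0.2683  0.068 ]
 [ 0.5076 -0.2688  0.0658]
 [ 0.4859 -0.2666  0.0624]
 [ 0.4951 -0.2672  0.0608]
 [ 0.4998 -0.2676  0.0597]
 [ 0.4956 -0.2657  0.0578]
 [ 0.4872 -0.2639  0.0549]
 [ 0.5007 -0.2644  0.0544]
 [ 0.4964 -0.2624  0.053 ]
 [ 0.5056 -0.2628  0.0524]
 [ 0.4922 -0.2626  0.0515]
 [ 0.5035 -0.2652  0.0511]
 [ 0.5082 -0.2656  0.0502]
 [ 0.486  -0.2827  0.0493]
 [ 0.5062 -0.2614  0.0488]
 [ 0.5089 -0.2619  0.0467]
 [ 0.4873 -0.2648  0.0405]
 [ 0.4876 -0.274   0.0391]
 [ 0.4856 -0.2808  0.0381]
 [ 0.4862 -0.2772  0.0342]]
```

View pics/topz.png

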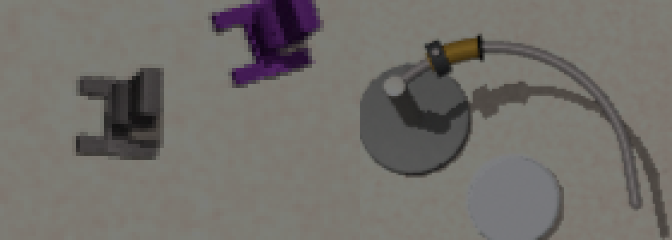

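View pics/sidez.png

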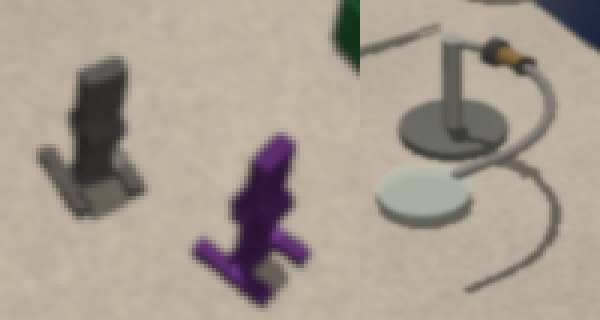

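```bash
cat >> h.py <<'E'
def ray_plane(n,uv,z):
    c=calibration(n);K=c["camera_matrix"];T=np.linalg.inv(c["world_to_cam"])
    uv=np.asarray(uv,float);r=np.c_[uv,np.ones(len(uv))]@np.linalg.inv(K).T@T[:3,:3].T
    o=T[:3,3];s=(z-o[2])/r[:,2];return o+s[:,None]*r
E
python3 - <<'E'
from h import *
from scipy.optimize import least_squares
for n,(a,b,c,d),(ex) in (("top",(170,262,283,365),0),("side",(180,262,326,360),0)):
    D=np.load(n+"0.npy");P=cloud(n,D)
    m=np.zeros((480,640),bool);m[a:b,c:d]=((P[...,2]>.105)&(P[...,2]<.16))[a:b,c:d]
    v,u=np.nonzero(m)
    X=ray_plane(n,np.c_[u,v],.130)[:,:2]
    # model: params cx,cy,phi ; lead from t=-65
    def res(p,X=X):
        cx,cy,ph=p;c,s=np.cos(ph),np.sin(ph)
        q=(X-[cx,cy])@np.array([[c,-s],[s,c]])  # to rail frame
        t=np.arctan2(q[:,1],q[:,0]); t0=np.radians(-65)
        r=np.hypot(*q.T)-.12
        e=np.array([np.cos(t0),np.sin(t0)]); 
        l=q@e-.12
        return np.where(t<t0,l,r)
    best=min((least_squares(res,[.5,.09,ph],loss="soft_l1",f_scale=.003) for ph in np.radians([-60,-40,-20,0,20,40,60])),key=lambda o:o.cost)
    cx,cy,ph=best.x; c,s=np.cos(ph),np.sin(ph)
    R=np.array([[c,-s],[s,c]]); q=(X-[cx,cy])@R
    t0=np.radians(-65);al=q@np.array([-np.sin(t0),np.cos(t0)])
    print(n,len(X),best.x,np.degrees(ph),"rms",np.sqrt(np.mean(best.fun**2)),"min along lead",np.sort(al)[:6], "tmax", np.degrees(np.arctan2(q[:,1],q[:,0]).max()))
    tip=np.array([cx,cy])+R@(.12*np.array([np.cos(t0),np.sin(t0)])-.04*np.array([-np.sin(t0),np.cos(t0)]))
    print("tip",tip,"lead heading deg",np.degrees(ph)-65+90)
    # stop: dark collar & base post
E
```

```text
top 527 [ 0.49355383  0.09543555 -0.27270697] -15.624958231487827 rms 0.0032485753486375833 min along lead [-0.04308749 -0.04276307 -0.04243864 -0.04211419 -0.04133652 -0.04101197] tmax 24.211006242414626
tip [ 0.47363564 -0.02947748] lead heading deg 9.375041768512176
side 277 [0.49550096 0.09900799 0.01803272] 1.0331986614630857 rms 0.006592994148731327 min along lead [-0.03997695 -0.03679605 -0.03535397 -0.03391198 -0.03359748 -0.0321515 ] tmax 27.48732930593336
tip [ 0.51222639 -0.02637247] lead heading deg 26.03319866146309
```

```bash
python3 - <<'E'
from h import *
cx,cy,ph=0.49355383,0.09543555,-0.27270697
out=[]
for n in("top","side"):
    im=cv2.imread(f"pics/{n}0.png"); a,b,c,d=(160,270,235,375) if n=="top" else (165,275,280,380)
    f=5;im=cv2.resize(im[a:b,c:d],None,fx=f,fy=f,interpolation=cv2.INTER_CUBIC)
    pts=[]
    for t in np.radians(np.arange(-65,63,5)): pts.append([cx+.12*np.cos(t+ph),cy+.12*np.sin(t+ph),.13])
    h=ph+np.radians(25);p0=np.array(pts[0]);
    for L in(.01,.02,.03,.04,.045):pts.append(p0-L*np.array([np.cos(h),np.sin(h),0]))
    for t in np.radians([40,62]): pts.append([cx+.12*np.cos(t+ph),cy+.12*np.sin(t+ph),.13])
    for i,p in enumerate(pts):
        q=(proj(n,p)+.5-[c,a])*f
        cv2.circle(im,tuple(int(x) for x in q),2,(0,0,255) if i<len(pts)-2 else (0,255,0),-1)
    cv2.imwrite(f"pics/ov_{n}.png",im)
E
```

```text
(no output)
```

View pics/ov_top.png

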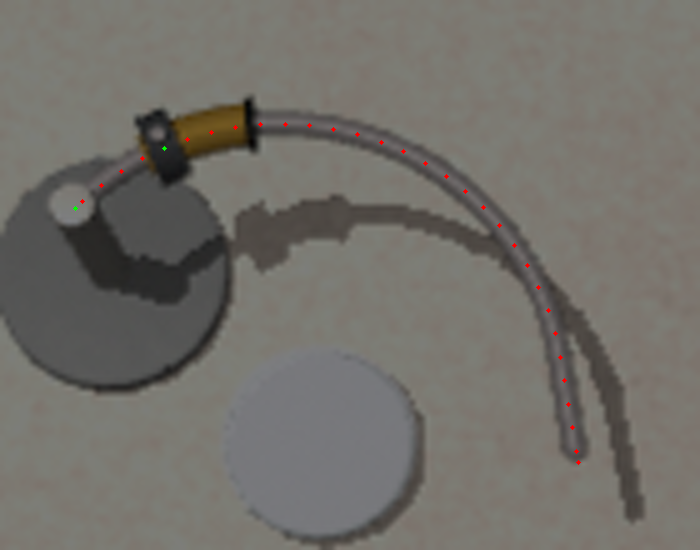

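View pics/ov_side.png

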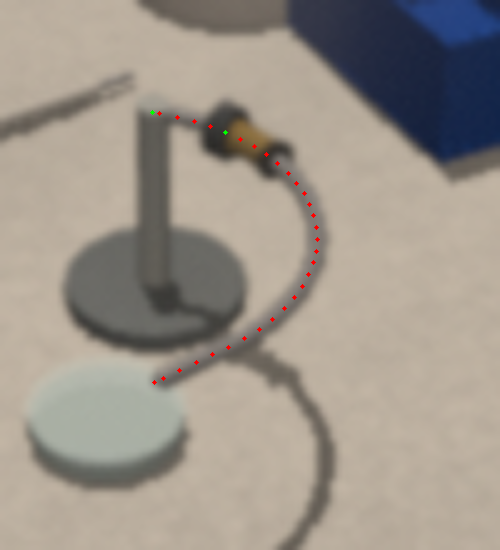

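```bash
python3 - <<'E'
from h import *
for n,(a,b,c,d) in (("top",(228,268,438,472)),("side",(305,360,355,390))):
    P=cloud(n,np.load(n+"0.npy"));im=np.load(n+"0p.npy").astype(int)
    s=P[a:b,c:d].reshape(-1,3); f=s[s[:,2]>.084]
    print(n,"fin",len(f),np.median(f,0),f.min(0),f.max(0),cv2.minAreaRect(f[:,:2].astype(np.float32)*1000))
    f=s[(s[:,2]>.0045)&(s[:,2]<.02)]
    print("foot",len(f),f.min(0),f.max(0),f.mean(0),cv2.minAreaRect(f[:,:2].astype(np.float32)*1000))
    g=im[a:b,c:d].sum(2); np.set_printoptions(linewidth=250)
    print(g[::1] if n=="top" else "")
E
```

```text
top fin 75 [ 0.49689734 -0.27239775  0.08983918] [ 0.48414084 -0.27972074  0.08411115] [ 0.51074234 -0.26610812  0.09428833] ((497.369140625, -272.5798645019531), (12.881723403930664, 26.145553588867188), 85.6995849609375)
foot 184 [ 0.46309515 -0.31315881  0.0045126 ] [ 0.54717089 -0.23527563  0.019523  ] [ 0.49602386 -0.26920506  0.00792129] ((505.383056640625, -274.36285400390625), (75.13471984863281, 85.49581909179688), 87.60563659667969)
[[368 367 367 ... 359 360 362]
 [366 368 368 ... 359 357 356]
 [359 365 367 ... 357 358 359]
 ...
 [362 364 362 ... 355 357 359]
 [364 366 365 ... 363 364 361]
 [361 364 361 ... 365 367 363]]
side fin 77 [ 0.49537269 -0.2767519   0.09044019] [ 0.48291083 -0.28162754  0.08415661] [ 0.5086513  -0.26733987  0.09439626] ((495.72705078125, -274.6459045410156), (25.607187271118164, 14.305097579956055), 3.4051315784454346)
foot 214 [ 0.4598702  -0.30930417  0.00453568] [ 0.55882834 -0.16301171  0.01933346] [ 0.49320902 -0.27531661  0.0090629 ] ((512.7471923828125, -240.06951904296875), (137.5281219482422, 72.57131958007812), 54.52587890625)
```

```bash
python3 - <<'E'
from h import *
from scipy.optimize import minimize
boxes=[(-22,22,-4,4,0,8)] # placeholder web
def parts(foot):
    B=[(-10,10,-5,5,0,40),(-12,12,-13,13,35,55),(-12,12,-7,7,32,58),(-13,13,-6,6,58,90)]
    if foot==0: B+=[(-22,-14,-23,23,0,8),(14,22,-23,23,0,8),(-22,22,-5,5,0,8)]
    else: B+=[(-22,22,-23,-15,0,8),(-22,22,15,23,0,8),(-5,5,-23,23,0,8)]
    return B
masks={}
for n,(a,b,c,d) in (("top",(228,268,438,472)),("side",(308,356,356,390))):
    im=cv2.imread(f"pics/{n}0.png").astype(np.float32)
    m=np.zeros((480,640),np.uint8)
    g=im.sum(2)
    bg=np.median(g[a:b,c:d]); P=cloud(n,np.load(n+"0.npy"))
    m[a:b,c:d]=((g<bg-55)|(P[...,2]>.02))[a:b,c:d]; masks[n]=cv2.resize(m[a:b,c:d],None,fx=4,fy=4,interpolation=0),(a,b,c,d)
    cv2.imwrite(f"pics/m_{n}.png",masks[n][0]*255)
def ren(n,x,y,yaw,foot):
    _,(a,b,c,d)=masks[n];o=np.zeros(((b-a)*4,(d-c)*4),np.uint8)
    co,si=np.cos(yaw),np.sin(yaw)
    for B in parts(foot):
        q=[]
        for i in B[:2]:
            for j in B[2:4]:
                for k in B[4:]:
                    q.append((proj(n,np.array([x+(co*i-si*j)/1e3,y+(si*i+co*j)/1e3,k/1e3]))+.5-[c,a])*4)
        cv2.fillConvexPoly(o,cv2.convexHull(np.round(q).astype(np.int32)),1)
    return o
for foot in(0,1):
  for n in("top","side"):
    M=masks[n][0]
    f=lambda p:1-(lambda o:(o&M).sum()/(o|M).sum())(ren(n,p[0]/1e3,p[1]/1e3,np.radians(p[2]),foot))
    best=min((minimize(f,[496.5,-273.5,y0],method="Nelder-Mead",options=dict(initial_simplex=np.array([[496.5,-273.5,y0],[499.5,-273.5,y0],[496.5,-270.5,y0],[496.5,-273.5,y0+4]]))) for y0 in(-9,-3,3,9)),key=lambda o:o.fun)
    print(foot,n,best.x,1-best.fun)
E
```

```text
Traceback (most recent call last):
  File "h.py", line 9, in proj
    c=calibration(n);q=c["world_to_cam"]@np.append(p,1);q=c["camera_matrix"]@q[:3];return q[:2]/q[2]
ValueError: time passes only in moves, steps and waits
```

```bash
python3 - <<'E'
s=open('h.py').read()
s=s.replace("from cell import *\n","from cell import *\nimport functools\ncalibration=functools.lru_cache(None)(calibration)\n",1);open('h.py','w').write(s)
E
cat > hf.py <<'E'
from h import *
from scipy.optimize import minimize
def parts(foot):
    B=[(-10,10,-5,5,0,40),(-12,12,-13,13,37,53),(-12,12,-7,7,32,58),(-13,13,-6,6,58,90)]
    if foot==0: B+=[(-22,-14,-23,23,0,8),(14,22,-23,23,0,8),(-22,22,-5,5,0,8)]
    else: B+=[(-22,22,-23,-15,0,8),(-22,22,15,23,0,8),(-5,5,-23,23,0,8)]
    return B
masks={}
for n,(a,b,c,d) in (("top",(228,268,438,472)),("side",(308,356,356,390))):
    im=cv2.imread(f"pics/{n}0.png").astype(np.float32)
    m=np.zeros((480,640),np.uint8)
    g=im.sum(2)
    bg=np.median(g[a:b,c:d]); P=cloud(n,np.load(n+"0.npy"))
    m[a:b,c:d]=((g<bg-55)|(P[...,2]>.02))[a:b,c:d]; masks[n]=cv2.resize(m[a:b,c:d],None,fx=4,fy=4,interpolation=0),(a,b,c,d)
    cv2.imwrite(f"pics/m_{n}.png",masks[n][0]*255)
def ren(n,x,y,yaw,foot):
    _,(a,b,c,d)=masks[n];o=np.zeros(((b-a)*4,(d-c)*4),np.uint8)
    co,si=np.cos(yaw),np.sin(yaw)
    for B in parts(foot):
        q=[]
        for i in B[:2]:
            for j in B[2:4]:
                for k in B[4:]:
                    q.append((proj(n,np.array([x+(co*i-si*j)/1e3,y+(si*i+co*j)/1e3,k/1e3]))+.5-[c,a])*4)
        cv2.fillConvexPoly(o,cv2.convexHull(np.round(q).astype(np.int32)),1)
    return o
for foot in(0,1):
  for n in("top","side"):
    M=masks[n][0]
    f=lambda p:1-(lambda o:(o&M).sum()/(o|M).sum())(ren(n,p[0]/1e3,p[1]/1e3,np.radians(p[2]),foot))
    best=min((minimize(f,[496.5,-273.5,y0],method="Nelder-Mead",options=dict(initial_simplex=np.array([[496.5,-273.5,y0],[499.5,-273.5,y0],[496.5,-270.5,y0],[496.5,-273.5,y0+4]]))) for y0 in(-9,-3,3,9)),key=lambda o:o.fun)
    print(foot,n,best.x,1-best.fun)
E
python3 hf.py
```

```text
0 top [ 497.9092525  -272.58360695   -2.49668034] 0.848087431693989
0 side [ 497.05057594 -273.93509433   -4.95776219] 0.8136628967530098
1 top [ 498.09690424 -272.76261903   -2.01657541] 0.6433015346329324
1 side [ 496.47828539 -274.11946339   -4.31166873] 0.780448717948718
```

```bash
cat >> h.py <<'E'
from scipy.spatial.transform import Rotation as Ro
def Rd(deg):
    c,s=np.cos(np.radians(deg)),np.sin(np.radians(deg));return np.array([[c,s,0],[s,-c,0],[0,0,-1.]])
def cur():
    s=get_state();return s,np.array(s["ee_pos"]),Ro.from_quat(s["ee_rot"]).as_matrix()
def row(p,deg,base=None):
    "row from current measured pose to world p, heading deg"
    s,p0,R0=cur() if base is None else base
    t=R0.T@(np.asarray(p)-p0)*100; r=np.degrees(Ro.from_matrix(R0.T@Rd(deg)).as_rotvec())
    return np.r_[t,r]
def head():
    s,p,R=cur();return np.degrees(np.arctan2(R[1,0],R[0,0])),R
E
python3 - <<'E'
from h import *
print(proj("side",np.array([.166,.628,.236])),proj("top",np.array([.166,.628,.236])))
for n,(a,b,c,d) in (("side",(80,200,135,250)),("top",(200,400,0,130))):
    P=cloud(n,np.load(n+"0.npy"))[a:b,c:d].reshape(-1,3); P=P[P[:,2]>.03]; print(n,np.nanmin(P,0),np.nanmax(P,0))
# plan polar waypoints
for az,r,z,h in ((55,.62,.30,120),(35,.6,.30,90),(15,.58,.28,60),(-5,.57,.25,30),(-20,.57,.2,10),(-28.8,.567,.17,-3.5)):
    a=np.radians(az);p=[r*np.cos(a),r*np.sin(a),z];print(np.round(p,3),np.round(row(p,h),1))
print(np.round(row([.4975,-.2733,.15],-3.5),2))
E
```

```text
[122.38194908 121.37555072] [-12.15673272 405.32910016]
side [0.24015683 0.24565265 0.03003487] [0.66596097 1.26594505 0.23971466]
top [0.18431797 0.55217    0.03002071] [0.56135656 0.75819256 0.31992263]
[0.356 0.508 0.3  ] [-21.4  -6.8  -6.5  -0.1   0.1  45.2]
[0.491 0.344 0.3  ] [-38.7 -19.1  -6.5  -0.1   0.1  75.2]
[0.56 0.15 0.28] [-5.030e+01 -3.610e+01 -4.500e+00 -1.000e-01  1.000e-01  1.052e+02]
[ 0.568 -0.05   0.25 ] [-5.620e+01 -5.520e+01 -1.400e+00 -1.000e-01  2.000e-01  1.352e+02]
[ 0.536 -0.195  0.2  ] [-56.8 -70.1   3.6  -0.    0.2 155.2]
[ 0.497 -0.273  0.17 ] [-55.  -78.6   6.6  -0.    0.2 168.7]
[-5.5080e+01 -7.8600e+01  8.6500e+00 -2.0000e-02  2.0000e-01  1.6868e+02]
```

Request:
apply_moves:
  series:
    - [0,0,-5,0,0,0]
    - [0,0,-10,0,0,0]
    - [0,0,-12,0,0,0]
    - [-38.7,-19.1,-12.5,0,0,75]
    - [-38.7,-19.1,-12.5,0,0,75]
    - [-38.7,-19.1,-12.5,0,0,75]
    - [-38.7,-19.1,-12.5,0,0,75]
    - [-38.7,-19.1,-12.5,0,0,75]
    - [-38.7,-19.1,-12.5,0,0,75]
    - [-38.7,-19.1,-12.5,0,0,75]
  hand: 0.5

```text
clock: 1.1
ee_pos: [0.431, 0.3963, 0.3588]
ee_rot: [0.611, 0.792, -0.001, 0.0]
force: [0.5, 0.8, -0.1]
finger_gap: 0.0462
```

```bash
python3 - <<'E'
from h import *
s,p,R=cur();print(s["clock"],p,head()[0],s["joint_pos"],s["finger_gap"])
print(np.round(row([.491,.344,.34],90),1));print(np.round(row([.56,.1,.30],50),1))
print(np.round(row([.4975,-.2733,.20],-3.5),1))
E
```

```text
1.1 [0.43095683 0.39631805 0.35878586] 104.67471547737969 [-0.96757186  0.43383789  0.29951908  1.41593357 -0.12743977  1.3134601
 -0.40534686] 0.04624066931812415
[-6.6  4.5  1.9 -0.1  0.1 14.7]
[-31.9   5.    5.9  -0.    0.2  54.7]
[-66.4 -10.5  16.    0.    0.2 108.2]
```

Request:
apply_moves:
  series:
    - [-31.9,5,6,0,0,54.7]
    - [-31.9,5,6,0,0,54.7]
    - [-31.9,5,6,0,0,54.7]
    - [-31.9,5,6,0,0,54.7]
    - [-31.9,5,6,0,0,54.7]
    - [-31.9,5,6,0,0,54.7]
    - [-31.9,5,6,0,0,54.7]
    - [-66.4,-10.5,14,0,0,108]
    - [-66.4,-10.5,14,0,0,108]
    - [-66.4,-10.5,14,0,0,108]

```text
clock: 2.1
ee_pos: [0.5351, -0.0461, 0.268]
ee_rot: [0.978, 0.207, -0.001, 0.001]
force: [0.7, -0.4, -0.2]
finger_gap: 0.0462
```

```bash
python3 - <<'E'
from h import *
s,p,R=cur();print(s["clock"],p,head()[0],s["joint_pos"],s["finger_gap"])
print(np.round(row([.4975,-.2733,.15],-3.5),1))
E
```

```text
2.1 [ 0.53506241 -0.04609401  0.26797137] 23.87671538461884 [-0.41499262  0.47744819  0.70241627  1.71749899 -0.34113397  1.07450435
 -0.75658879] 0.04616260621564355
[-12.6  19.2  11.9   0.1   0.1  27.4]
```

Request:
apply_moves:
  series:
    - [-12.6,19.2,11.9,0,0,27.4]
    - [-12.6,19.2,11.9,0,0,27.4]
    - [-12.6,19.2,11.9,0,0,27.4]
    - [-12.6,19.2,11.9,0,0,27.4]
    - [-12.6,19.2,11.9,0,0,27.4]
    - [-12.6,19.2,11.9,0,0,27.4]
    - [-12.6,19.2,11.9,0,0,27.4]

```text
clock: 2.8
ee_pos: [0.4957, -0.2747, 0.1485]
ee_rot: [0.999, -0.033, -0.002, 0.001]
force: [0.4, 0.5, 0.3]
finger_gap: 0.0464
```

```bash
python3 - <<'E'
from h import *
s,p,R=cur();print(s["clock"],p,head()[0],s["joint_pos"],s["finger_gap"],s["force"])
print(np.round(row([.4975,-.2733,.079],-3.5),2))
pt,d=camera("top");cv2.imwrite("pics/top1.png",cv2.resize(pt[180:300,380:540,::-1],None,fx=4,fy=4))
pt,d=camera("side");cv2.imwrite("pics/side1.png",cv2.resize(pt[240:390,300:480,::-1],None,fx=4,fy=4))
E
```

```text
2.8 [ 0.49566885 -0.27469693  0.14849658] -3.7805449902884734 [ 0.03525614  0.6838603   0.7093938   1.78558571 -0.55443144  0.88527278
 -0.63967539] 0.046365007851390624 [0.41443986 0.49844895 0.30230609]
[ 0.2  -0.17  6.95  0.14  0.25 -0.28]
```

View pics/side1.png

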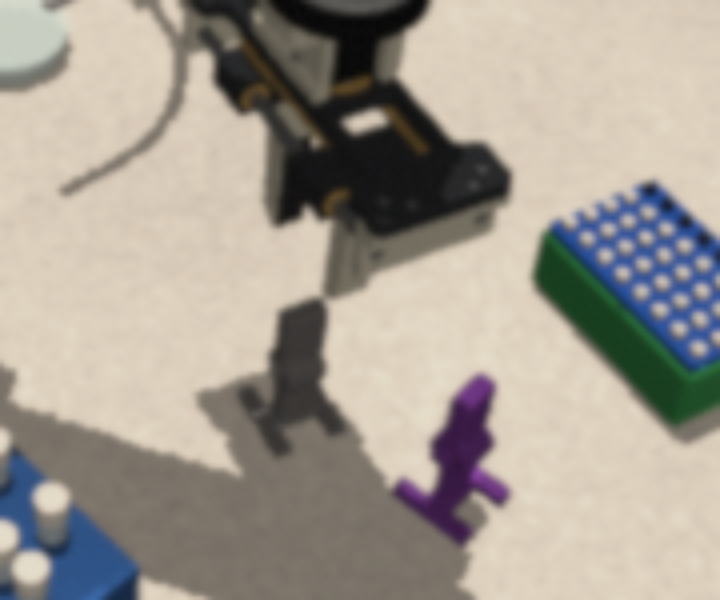

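Request:
apply_moves:
  series:
    - [0.2,-0.2,2.5,0.1,0.2,-0.3]
    - [0.2,-0.2,5,0.1,0.2,-0.3]
    - [0.2,-0.2,6.3,0.1,0.2,-0.3]
    - [0.2,-0.2,6.9,0.1,0.2,-0.3]
    - [0.2,-0.2,6.9,0.1,0.2,-0.3]
    - [0.2,-0.2,6.9,0.1,0.2,-0.3]

```text
clock: 3.5
ee_pos: [0.5008, -0.2698, 0.0816]
ee_rot: [1.0, -0.027, 0.002, 0.0]
force: [0.1, -0.8, 1.5]
finger_gap: 0.0466
```

```bash
python3 - <<'E'
from h import *
s,p,R=cur();print(s["clock"],p,head(),s["finger_gap"],s["force"])
print(np.round(row([.4975,-.2733,.080],-3.5),2))
pt,d=camera("side");cv2.imwrite("pics/side2.png",cv2.resize(pt[280:390,320:460,::-1],None,fx=5,fy=5))
E
```

```text
3.5 [ 0.50081862 -0.2697768   0.08155733] (np.float64(-3.097640306339581), array([[ 9.98532150e-01, -5.40375137e-02,  3.67309898e-03],
       [-5.40373237e-02, -9.98538905e-01, -1.51020956e-04],
       [ 3.67589303e-03, -4.76851581e-05, -9.99993243e-01]])) 0.046629881476774895 [ 0.10924115 -0.79532707  1.4863783 ]
[-0.31  0.37  0.15 -0.   -0.21  0.4 ]
```

View pics/side2.png

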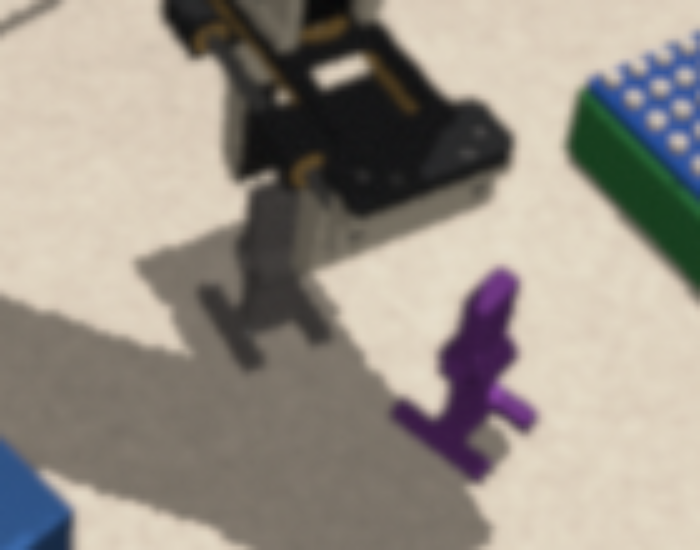

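Request:
apply_moves:
  series:
    - [-0.3,0.3,0.1,0,-0.2,0]
    - [-0.3,0.3,0.1,0,-0.2,0]
    - [-0.3,0.3,0.1,0,-0.2,0]

```text
clock: 3.85
ee_pos: [0.4977, -0.2732, 0.0811]
ee_rot: [1.0, -0.027, 0.001, 0.0]
force: [1.3, 0.5, 0.3]
finger_gap: 0.0467
```

```bash
python3 - <<'E'
from h import *
s,p,R=cur();print(s["clock"],p,head(),s["finger_gap"],s["force"])
print(np.round(row([.4975,-.2733,.080],-3.5),2))
E
```

```text
3.85 [ 0.49766484 -0.27323476  0.0810834 ] (np.float64(-3.14426445655322), array([[ 9.98493931e-01, -5.48507929e-02,  1.12221558e-03],
       [-5.48501904e-02, -9.98494438e-01, -5.60777784e-04],
       [ 1.15128512e-03,  4.98379476e-04, -9.99999213e-01]])) 0.046670478828485754 [1.26958294 0.46174471 0.34343462]
[-0.02  0.01  0.11  0.03 -0.07  0.36]
```

Request:
apply_moves:
  series:
    - [0,0,0,0,0,0]
    - [0,0,0,0,0,0]
    - [0,0,0,0,0,0]
    - [0,0,0,0,0,0]
    - [0,0,0,0,0,0]
    - [0,0,0,0,0,0]
  hand: 0
  grip_force: 15

```text
clock: 4.45
ee_pos: [0.4976, -0.2731, 0.081]
ee_rot: [1.0, -0.027, 0.0, 0.0]
force: [-0.6, 0.1, -1.0]
finger_gap: 0.0122
```

```bash
python3 - <<'E'
from h import *
s,p,R=cur();print(s["clock"],p,head(),s["finger_gap"],s["force"])
E
```

```text
4.45 [ 0.49764675 -0.27307729  0.08095385] (np.float64(-3.137441703322269), array([[ 9.98500686e-01, -5.47316222e-02,  9.10410757e-04],
       [-5.47313025e-02, -9.98501049e-01, -3.72451075e-04],
       [ 9.29430948e-04,  3.22064687e-04, -9.99999516e-01]])) 0.012179210124148849 [-0.61799456  0.13523213 -1.01988462]
```

```bash
python3 - <<'E'
from h import *
print(np.round(row([.4977,-.2732,.166],-3.1),2))
print(np.round(row([.45,-.13,.166],9.4),2))
print(np.round(row([.4322,-.0364,.166],9.4),2))
E
```

```text
[ 0.01  0.01 -8.5   0.02 -0.05 -0.04]
[ -5.53 -14.02  -8.51   0.02  -0.05 -12.54]
[-7.820e+00 -2.327e+01 -8.520e+00  2.000e-02 -5.000e-02 -1.254e+01]
```

Request:
apply_moves:
  series:
    - [0,0,-2,0,0,0]
    - [0,0,-5,0,0,0]
    - [0,0,-8.5,0,0,0]
    - [-1.8,-4.7,-8.5,0,0,-4]
    - [-3.7,-9.3,-8.5,0,0,-8]
    - [-5.5,-14,-8.5,0,0,-12.5]
    - [-6.4,-17.5,-8.5,0,0,-12.5]
    - [-7.2,-21,-8.5,0,0,-12.5]
    - [-7.8,-23.3,-8.5,0,0,-12.5]
    - [-7.8,-23.3,-8.5,0,0,-12.5]

```text
clock: 5.45
ee_pos: [0.4312, -0.032, 0.1652]
ee_rot: [0.996, 0.085, -0.001, -0.001]
force: [-0.3, 0.2, -1.2]
finger_gap: 0.0118
```

Request:
apply_moves:
  series:
    - [0,0,0,0,0,0]
    - [0,0,0,0,0,0]

```text
clock: 5.65
ee_pos: [0.4312, -0.0328, 0.1653]
ee_rot: [0.996, 0.084, -0.001, -0.001]
force: [0.6, -0.3, -1.8]
finger_gap: 0.0119
```

```bash
python3 - <<'E'
from h import *
s,p,R=cur();print(s["clock"],p,head(),s["finger_gap"],s["force"],s["wrist_torque"],s["joint_pos"])
for n in("top","side"):
    pt,d=camera(n);np.save(n+"3.npy",d);cv2.imwrite(f"pics/{n}3.png",pt[...,::-1])
    q=proj(n,p-[0,0,.03]).astype(int); a,c=max(q[1]-55,0),max(q[0]-75,0)
    print(n,c,a);cv2.imwrite(f"pics/{n}3z.png",cv2.resize(pt[a:a+110,c:c+150,::-1],None,fx=5,fy=5,interpolation=2))
E
```

```text
5.65 [ 0.4312299  -0.03282097  0.16527563] (np.float64(9.686783506304256), array([[ 0.98574136,  0.16825834, -0.00175843],
       [ 0.16826184, -0.98574015,  0.00207771],
       [-0.00138376, -0.00234396, -0.9999963 ]])) 0.011928520810384693 [ 0.63295799 -0.31916239 -1.82774679] [-0.02301389  0.1866329   0.04554122] [-0.4827441   0.47260852  0.72683859  2.12199202 -0.48171846  0.71607519
 -0.83844085]
top 276 214
side 221 189
```

View pics/top3z.png

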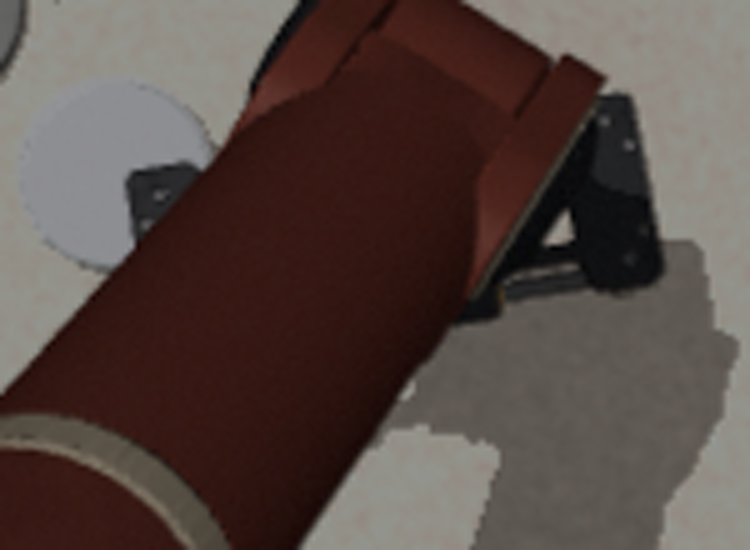

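View pics/side3z.png

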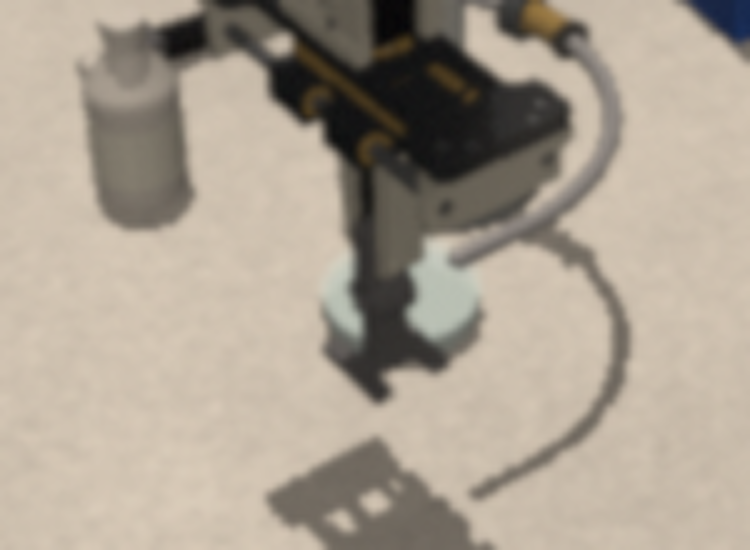

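```bash
cat > ov.py <<'E'
from h import *
import sys
def parts():
    return [(-10,10,-5,5,0,40),(-12,12,-13,13,37,53),(-12,12,-7,7,32,58),(-13,13,-6,6,58,90),(-22,-14,-23,23,0,8),(14,22,-23,23,0,8)]
def overlay(n,img,org,hd,out,rail,f=6,half=(60,45),ctr=None):
    q=proj(n,org+np.array([0,0,.045])) if ctr is None else np.array(ctr)
    c,a=int(q[0]-half[0]),int(q[1]-half[1])
    im=cv2.resize(img[a:a+2*half[1],c:c+2*half[0],::-1],None,fx=f,fy=f,interpolation=2)
    R=Ro.from_euler("z",hd,degrees=True).as_matrix()
    for B in parts():
        q=[]
        for i in B[:2]:
            for j in B[2:4]:
                for k in B[4:]:
                    q.append((proj(n,org+R@np.array([i,j,k])/1e3)+.5-[c,a])*f)
        cv2.polylines(im,[cv2.convexHull(np.round(q).astype(np.int32))],True,(0,255,255),1)
    cx,cy,ph=rail
    L=[[cx+.12*np.cos(t+ph),cy+.12*np.sin(t+ph),.13] for t in np.radians(np.arange(-65,41,3))]
    h=ph+np.radians(25);p0=np.array(L[0])
    L=[p0-l*np.array([np.cos(h),np.sin(h),0]) for l in(.045,.04,.03,.02,.01)]+L
    for p in L:
        cv2.circle(im,tuple(int(x) for x in (proj(n,np.array(p))+.5-[c,a])*f),1,(0,0,255),-1)
    cv2.imwrite(out,im)
RAIL=(0.49355383,0.09543555,-0.27270697)
E
python3 - <<'E'
from ov import *
s,p,R=cur(); print(s["clock"],p,head()[0],s["force"])
img=cv2.imread("pics/side3.png")[...,::-1]
overlay("side",img,p-[0,0,.081],head()[0],"pics/ov3.png",RAIL)
E
```

```text
5.75 [ 0.43137304 -0.03332292  0.16533475] 9.625477359906016 [ 0.01799222  0.42402157 -1.00339831]
```

View pics/ov3.png

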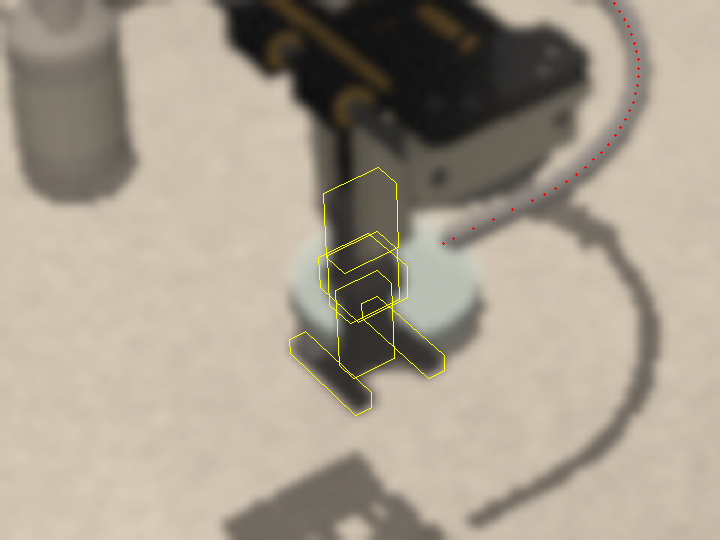

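```bash
cat > al.py <<'E'
from h import *
tip=np.array([0.47363564,-0.02947748]);H=9.4
u=np.array([np.cos(np.radians(H)),np.sin(np.radians(H))]);nn=np.array([-u[1],u[0]])
def rep():
    s,p,R=cur();d=p[:2]-tip
    f=s["force"];print("t",round(s["clock"],2),"along %.1f lat %.1f z %.1f mm head %.2f"%(d@u*1e3,d@nn*1e3,p[2]*1e3,head()[0]),"F along %.1f lat %.1f z %.1f"%(f[:2]@u,f[:2]@nn,f[2]),"tq",np.round(s["wrist_torque"],2),"gap",round(s["finger_gap"],4))
def tgt(a,l=0,z=.166,h=H):
    return np.round(row(np.r_[tip+a/1e3*u+l/1e3*nn,z],h),2)
E
python3 - <<'E'
from al import *
rep()
for a in(-35,-25,-20,-15,-10,0): print(a,tgt(a))
E
```

```text
t 5.75 along -42.3 lat 3.1 z 165.3 mm head 9.63 F along 0.1 lat 0.4 z -1.0 tq [0.03 0.15 0.  ] gap 0.0121
-35 [ 0.73  0.31 -0.07 -0.11  0.06  0.23]
-25 [ 1.73  0.32 -0.07 -0.11  0.06  0.23]
-20 [ 2.23  0.32 -0.07 -0.11  0.06  0.23]
-15 [ 2.73  0.32 -0.07 -0.11  0.06  0.23]
-10 [ 3.23  0.32 -0.07 -0.11  0.06  0.23]
0 [ 4.23  0.33 -0.07 -0.11  0.06  0.23]
```

Request:
apply_moves:
  series:
    - [0.4,0.3,-0.1,-0.1,0,0.2]
    - [1,0.3,-0.1,-0.1,0,0.2]
    - [1.8,0.3,-0.1,-0.1,0,0.2]
    - [1.8,0.3,-0.1,-0.1,0,0.2]
    - [1.8,0.3,-0.1,-0.1,0,0.2]
    - [1.8,0.3,-0.1,-0.1,0,0.2]

```text
clock: 6.35
ee_pos: [0.4494, -0.0333, 0.1662]
ee_rot: [0.997, 0.082, -0.001, -0.0]
force: [0.1, -0.0, -0.8]
finger_gap: 0.012
```

```bash
python3 - <<'E'
from al import *
from ov import *
rep()
for a in(-20,-15,-10,0): print(a,tgt(a))
img,_=camera("side");s,p,R=cur()
cv2.imwrite("pics/side4.png",img[...,::-1])
overlay("side",img,p-[0,0,.081],head()[0],"pics/ov4.png",RAIL,f=9,half=(42,32))
E
```

```text
t 6.35 along -24.6 lat 0.2 z 166.2 mm head 9.42 F along 0.1 lat -0.0 z -0.8 tq [-0.02  0.16 -0.01] gap 0.012
-20 [ 0.46  0.02  0.02 -0.02  0.1   0.02]
-15 [ 0.96  0.02  0.02 -0.02  0.1   0.02]
-10 [ 1.46  0.02  0.01 -0.02  0.1   0.02]
0 [ 2.46  0.02  0.01 -0.02  0.1   0.02]
```

View pics/ov4.png

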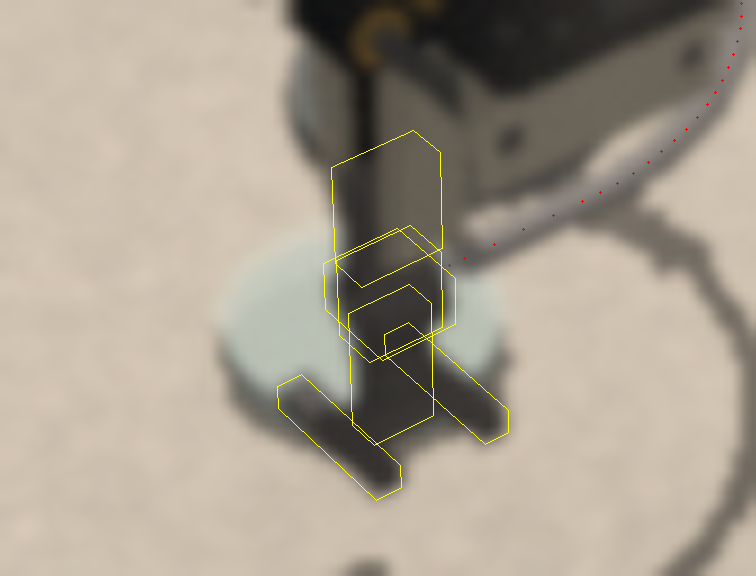

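Request:
apply_moves:
  series:
    - [0.3,0,0,0,0.1,0]
    - [0.5,0,0,0,0.1,0]
    - [0.7,0,0,0,0.1,0]
    - [0.8,0,0,0,0.1,0]
    - [0.9,0,0,0,0.1,0]
    - [0.9,0,0,0,0.1,0]

```text
clock: 7.0
ee_pos: [0.4583, -0.0318, 0.1662]
ee_rot: [0.997, 0.082, 0.0, -0.0]
force: [0.1, -0.4, -1.1]
finger_gap: 0.0115
```

```bash
python3 - <<'E'
from al import *
rep()
for a in(-10,0): print(a,tgt(a))
E
```

```text
t 7.0 along -15.5 lat 0.2 z 166.2 mm head 9.42 F along 0.0 lat -0.4 z -1.1 tq [-0.01  0.17  0.01] gap 0.0115
-10 [ 0.55  0.02  0.02 -0.02 -0.01  0.02]
0 [ 1.55  0.02  0.02 -0.02 -0.01  0.02]
```

Slow steps, small increments.

Request:
apply_moves:
  series:
    - [0.1,0,0,0,0,0]
    - [0.2,0,0,0,0,0]
    - [0.3,0,0,0,0,0]
    - [0.3,0,0,0,0,0]

```text
clock: 7.4
ee_pos: [0.4614, -0.0313, 0.1662]
ee_rot: [0.997, 0.082, 0.0, -0.0]
force: [-1.0, 0.4, -0.3]
finger_gap: 0.0121
```

Request:
apply_moves:
  series:
    - [0.1,0,0,0,0,0]
    - [0.2,0,0,0,0,0]
    - [0.3,0,0,0,0,0]
    - [0.3,0,0,0,0,0]

```text
clock: 7.8
ee_pos: [0.4646, -0.0307, 0.1662]
ee_rot: [0.997, 0.082, 0.0, -0.0]
force: [0.2, -0.1, -1.8]
finger_gap: 0.0117
```

```bash
python3 - <<'E'
from al import *
rep()
E
```

```text
t 7.8 along -9.1 lat 0.2 z 166.2 mm head 9.44 F along 0.2 lat -0.2 z -1.8 tq [0.02 0.16 0.02] gap 0.0117
```

Request:
apply_moves:
  series:
    - [0.1,0,0,0,0,0]
    - [0.2,0,0,0,0,0]
    - [0.3,0,0,0,0,0]
    - [0.4,0,0,0,0,0]
    - [0.4,0,0,0,0,0]

```text
clock: 8.3
ee_pos: [0.4688, -0.0301, 0.1662]
ee_rot: [0.997, 0.082, 0.0, -0.0]
force: [-0.3, -0.5, -1.0]
finger_gap: 0.0118
```

Request:
apply_moves:
  series:
    - [0.1,0,0,0,0,0]
    - [0.2,0,0,0,0,0]
    - [0.3,0,0,0,0,0]
    - [0.4,0,0,0,0,0]
    - [0.4,0,0,0,0,0]

```text
clock: 8.8
ee_pos: [0.4729, -0.0294, 0.1662]
ee_rot: [0.997, 0.082, 0.0, -0.0]
force: [-0.7, 0.2, -0.6]
finger_gap: 0.0117
```

```bash
python3 - <<'E'
from al import *
from ov import *
rep()
img,_=camera("side");s,p,R=cur()
cv2.imwrite("pics/side5.png",img[...,::-1])
overlay("side",img,p-[0,0,.081],head()[0],"pics/ov5.png",RAIL,f=9,half=(42,32))
E
```

```text
t 8.8 along -0.8 lat 0.2 z 166.2 mm head 9.45 F along -0.6 lat 0.3 z -0.6 tq [ 0.01  0.12 -0.07] gap 0.0117
```

View pics/ov5.png

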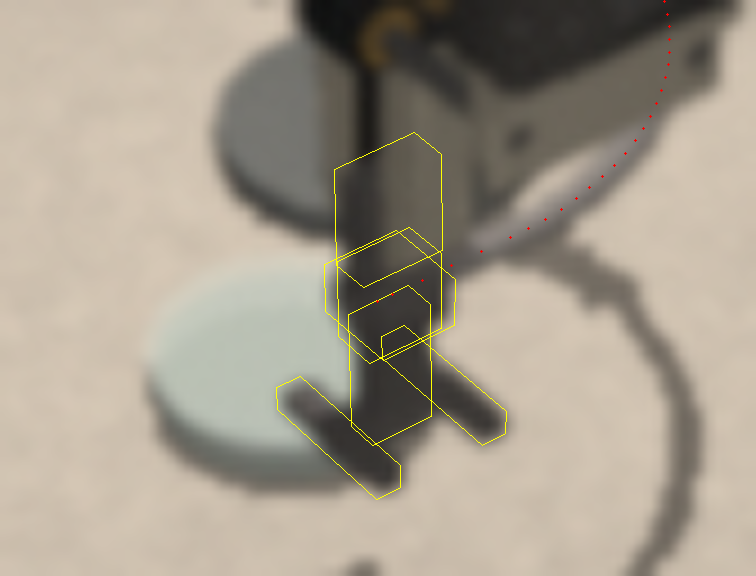

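Request:
apply_moves:
  series:
    - [0.15,0,0,0,0,0]
    - [0.3,0,0,0,0,0]
    - [0.45,0,0,0,0,0]
    - [0.6,0,0,0,0,0]
    - [0.7,0,0,0,0,0]
    - [0.7,0,0,0,0,0]

```text
clock: 9.45
ee_pos: [0.4798, -0.0282, 0.1662]
ee_rot: [0.997, 0.082, 0.0, 0.0]
force: [-0.5, 1.1, -0.4]
finger_gap: 0.0121
```

```bash
python3 - <<'E'
from al import *
rep()
E
```

```text
t 9.45 along 6.3 lat 0.2 z 166.2 mm head 9.45 F along -0.4 lat 1.2 z -0.4 tq [-0.07  0.18  0.03] gap 0.0121
```

Request:
apply_moves:
  series:
    - [0.15,0,0,0,0,0]
    - [0.3,0,0,0,0,0]
    - [0.45,0,0,0,0,0]
    - [0.6,0,0,0,0,0]
    - [0.7,0,0,0,0,0]
    - [0.7,0,0,0,0,0]

```text
clock: 10.05
ee_pos: [0.4869, -0.027, 0.1662]
ee_rot: [0.997, 0.082, 0.0, 0.0]
force: [0.2, -0.1, -0.4]
finger_gap: 0.0121
```

```bash
python3 - <<'E'
from al import *
rep()
E
```

```text
t 10.05 along 13.5 lat 0.2 z 166.2 mm head 9.46 F along 0.2 lat -0.1 z -0.4 tq [0.   0.18 0.04] gap 0.0121
```

```bash
cat > arc.py <<'E'
from al import *
C=np.array([0.49355383,0.09543555]);PH=np.degrees(-0.27270697)
def pose(s):
    "s mm from tip -> xy, heading"
    if s<=40: return tip+s/1e3*u,PH+25
    t=-65+np.degrees((s-40)/120)
    a=np.radians(t+PH);return C+.1197*np.array([np.cos(a),np.sin(a)]),t+PH+90
def where(verbose=True):
    s,p,R=cur();d=p[:2]-tip;h=head()[0];f=s["force"]
    if d@u<.04: S=d@u*1e3;lat=d@nn*1e3
    else:
        q=p[:2]-C;t=np.degrees(np.arctan2(q[1],q[0]))-PH;S=40+np.radians(t+65)*120;lat=119.7-np.hypot(*q)*1e3
    x,hh=pose(S);e=np.array([np.cos(np.radians(hh)),np.sin(np.radians(hh))]);m=np.array([-e[1],e[0]])
    print("t %.2f S %.1f lat(in) %.2f z %.1f dhead %.2f | F along %.1f in %.1f z %.1f"%(s["clock"],S,lat,p[2]*1e3,h-hh,f[:2]@e,f[:2]@m,f[2]),"tq",np.round(s["wrist_torque"],2),"gap %.4f"%s["finger_gap"],"q",np.round(s["joint_pos"],2))
    return S
def plan(ss,lat=0,z=.1662,dh=0):
    for q in ss:
        x,h=pose(q);m=np.array([-np.sin(np.radians(h)),np.cos(np.radians(h))])
        r=row(np.r_[x+lat/1e3*m,z],h+dh);print(q,"[%.2f, %.2f, %.2f, %.1f, %.1f, %.1f]"%tuple(r+0))
E
python3 - <<'E'
from arc import *
S=where();plan([15,17,19,21,23,25,27,29,31,31])
E
```

```text
t 10.05 S 13.5 lat(in) 0.24 z 166.2 dhead 0.09 | F along 0.2 in -0.1 z -0.4 tq [0.   0.18 0.04] gap 0.0121 q [-0.47  0.55  0.71  1.98 -0.5   0.79 -0.87]
15 [0.15, 0.02, -0.00, 0.0, -0.0, 0.1]
17 [0.35, 0.02, -0.00, 0.0, -0.0, 0.1]
19 [0.55, 0.03, -0.00, 0.0, -0.0, 0.1]
21 [0.75, 0.03, -0.00, 0.0, -0.0, 0.1]
23 [0.95, 0.03, -0.00, 0.0, -0.0, 0.1]
25 [1.15, 0.03, -0.00, 0.0, -0.0, 0.1]
27 [1.35, 0.03, -0.00, 0.0, -0.0, 0.1]
29 [1.55, 0.03, -0.00, 0.0, -0.0, 0.1]
31 [1.75, 0.03, -0.00, 0.0, -0.0, 0.1]
31 [1.75, 0.03, -0.00, 0.0, -0.0, 0.1]
```

Request:
apply_moves:
  series:
    - [0.15,0,0,0,0,0]
    - [0.35,0,0,0,0,0]
    - [0.55,0,0,0,0,0]
    - [0.75,0,0,0,0,0]
    - [0.95,0,0,0,0,0]
    - [1.15,0,0,0,0,0]
    - [1.35,0,0,0,0,0]
    - [1.5,0,0,0,0,0]
    - [1.6,0,0,0,0,0]
    - [1.6,0,0,0,0,0]

```text
clock: 11.05
ee_pos: [0.5028, -0.0244, 0.1661]
ee_rot: [0.997, 0.083, 0.0, 0.0]
force: [-0.2, -0.4, -1.8]
finger_gap: 0.0122
```

```bash
python3 - <<'E'
from arc import *
S=where();plan([31,33,35,37,39,41,43,45,46,46])
E
```

```text
t 11.05 S 29.6 lat(in) 0.24 z 166.1 dhead 0.09 | F along -0.2 in -0.4 z -1.8 tq [-0.01  0.14  0.04] gap 0.0122 q [-0.46  0.57  0.71  1.94 -0.5   0.81 -0.88]
31 [0.14, 0.02, -0.00, 0.0, -0.0, 0.1]
33 [0.34, 0.02, -0.00, 0.0, -0.0, 0.1]
35 [0.54, 0.02, -0.00, 0.0, -0.0, 0.1]
37 [0.74, 0.02, -0.00, 0.0, -0.0, 0.1]
39 [0.94, 0.03, -0.00, 0.0, -0.0, 0.1]
41 [1.14, -0.00, -0.00, 0.0, -0.0, -0.4]
43 [1.34, -0.01, -0.00, 0.0, -0.0, -1.3]
45 [1.54, -0.01, -0.00, 0.0, -0.0, -2.3]
46 [1.64, -0.02, -0.00, 0.0, -0.0, -2.8]
46 [1.64, -0.02, -0.00, 0.0, -0.0, -2.8]
```

Request:
apply_moves:
  series:
    - [0.15,0.02,0,0,0,0]
    - [0.35,0.02,0,0,0,0]
    - [0.55,0.02,0,0,0,-0.1]
    - [0.75,0.01,0,0,0,-0.2]
    - [0.95,0.01,0,0,0,-0.4]
    - [1.15,0,0,0,0,-0.7]
    - [1.35,-0.01,0,0,0,-1.4]
    - [1.55,-0.01,0,0,0,-2.3]
    - [1.65,-0.02,0,0,0,-2.8]
    - [1.65,-0.02,0,0,0,-2.8]

```text
clock: 12.05
ee_pos: [0.5192, -0.0215, 0.1662]
ee_rot: [0.994, 0.107, 0.0, 0.0]
force: [0.0, -0.7, -2.2]
finger_gap: 0.0119
```

```bash
python3 - <<'E'
from arc import *
S=where();plan(np.arange(round(S)+1,S+18,2))
E
```

```text
t 12.05 S 46.3 lat(in) 0.01 z 166.2 dhead -0.09 | F along -0.1 in -0.7 z -2.2 tq [-0.01  0.14 -0.02] gap 0.0119 q [-0.45  0.58  0.69  1.9  -0.5   0.83 -0.85]
47.0 [0.07, 0.00, -0.00, 0.0, -0.1, -0.4]
49.0 [0.27, -0.00, -0.00, 0.0, -0.1, -1.4]
51.0 [0.47, -0.01, -0.00, 0.0, -0.1, -2.3]
53.0 [0.67, -0.02, -0.00, 0.0, -0.1, -3.3]
55.0 [0.87, -0.03, -0.00, 0.0, -0.1, -4.2]
57.0 [1.07, -0.05, -0.00, 0.0, -0.1, -5.2]
59.0 [1.27, -0.07, -0.00, 0.0, -0.1, -6.2]
61.0 [1.46, -0.09, -0.00, 0.0, -0.1, -7.1]
63.0 [1.66, -0.12, -0.00, 0.0, -0.1, -8.1]
```

Request:
apply_moves:
  series:
    - [0.1,0,0,0,0,-0.5]
    - [0.27,0,0,0,0,-1.4]
    - [0.47,-0.01,0,0,-0.1,-2.3]
    - [0.67,-0.02,0,0,-0.1,-3.3]
    - [0.87,-0.03,0,0,-0.1,-4.2]
    - [1.07,-0.05,0,0,-0.1,-5.2]
    - [1.27,-0.07,0,0,-0.1,-6.2]
    - [1.46,-0.09,0,0,-0.1,-7.1]
    - [1.66,-0.12,0,0,-0.1,-8.1]
    - [1.66,-0.12,0,0,-0.1,-8.1]

```text
clock: 13.05
ee_pos: [0.5355, -0.0166, 0.1662]
ee_rot: [0.984, 0.177, -0.0, 0.0]
force: [-0.2, -0.7, -1.1]
finger_gap: 0.012
```

```bash
python3 - <<'E'
from arc import *
S=where();plan(np.arange(round(S)+1,S+18,2))
E
```

```text
t 13.05 S 63.4 lat(in) 0.07 z 166.2 dhead -0.10 | F along -0.5 in -0.6 z -1.1 tq [0.01 0.15 0.01] gap 0.0120 q [-0.42  0.6   0.65  1.85 -0.47  0.85 -0.76]
64.0 [0.06, 0.01, 0.00, 0.0, 0.0, -0.4]
66.0 [0.26, 0.00, 0.00, 0.0, 0.0, -1.3]
68.0 [0.46, -0.00, 0.00, 0.0, 0.0, -2.3]
70.0 [0.66, -0.01, 0.00, 0.0, 0.0, -3.3]
72.0 [0.86, -0.03, 0.00, 0.0, 0.0, -4.2]
74.0 [1.06, -0.04, 0.00, 0.0, 0.0, -5.2]
76.0 [1.26, -0.06, 0.00, 0.0, 0.0, -6.1]
78.0 [1.45, -0.08, 0.00, 0.0, 0.0, -7.1]
80.0 [1.65, -0.11, 0.00, 0.0, 0.0, -8.0]
```

Request:
apply_moves:
  series:
    - [0.1,0,0,0,0,-0.5]
    - [0.26,0,0,0,0,-1.3]
    - [0.46,0,0,0,0,-2.3]
    - [0.66,-0.01,0,0,0,-3.3]
    - [0.86,-0.03,0,0,0,-4.2]
    - [1.06,-0.04,0,0,0,-5.2]
    - [1.26,-0.06,0,0,0,-6.1]
    - [1.45,-0.08,0,0,0,-7.1]
    - [1.65,-0.11,0,0,0,-8]
    - [1.65,-0.11,0,0,0,-8]

```text
clock: 14.05
ee_pos: [0.5509, -0.0095, 0.1662]
ee_rot: [0.969, 0.246, -0.0, 0.0]
force: [0.4, 1.7, -1.6]
finger_gap: 0.0118
```

```bash
python3 - <<'E'
from arc import *
S=where();plan(np.arange(round(S)+1,S+24,2.5))
x=ray_plane("top",[[285.4,185]],.13)[0][:2]-C
print("face S",40+120*np.radians(np.degrees(np.arctan2(x[1],x[0]))-PH+65))
E
```

```text
t 14.05 S 80.4 lat(in) 0.12 z 166.2 dhead -0.16 | F along 1.2 in 1.2 z -1.6 tq [ 0.16  0.17 -0.  ] gap 0.0118 q [-0.4   0.61  0.6   1.81 -0.44  0.86 -0.66]
81.0 [0.06, 0.01, -0.00, 0.0, 0.0, -0.5]
83.5 [0.31, 0.01, -0.00, 0.0, 0.0, -1.7]
86.0 [0.56, -0.00, -0.00, 0.0, 0.0, -2.8]
88.5 [0.81, -0.02, -0.00, 0.0, 0.0, -4.0]
91.0 [1.06, -0.04, -0.00, 0.0, 0.0, -5.2]
93.5 [1.31, -0.06, -0.00, 0.0, 0.0, -6.4]
96.0 [1.55, -0.09, -0.00, 0.0, 0.0, -7.6]
98.5 [1.80, -0.13, -0.00, 0.0, 0.0, -8.8]
101.0 [2.05, -0.17, -0.00, 0.0, 0.0, -10.0]
103.5 [2.29, -0.22, -0.00, 0.0, 0.0, -11.2]
face S 220.6239992101987
```

Request:
apply_moves:
  series:
    - [0.1,-0.02,0,0,0,-0.5]
    - [0.31,-0.04,0,0,0,-1.7]
    - [0.56,-0.05,0,0,0,-2.8]
    - [0.81,-0.07,0,0,0,-4]
    - [1.06,-0.09,0,0,0,-5.2]
    - [1.31,-0.11,0,0,0,-6.4]
    - [1.55,-0.14,0,0,0,-7.6]
    - [1.8,-0.18,0,0,0,-8.8]
    - [1.8,-0.18,0,0,0,-8.8]

```text
clock: 14.95
ee_pos: [0.5662, 0.001, 0.1662]
ee_rot: [0.947, 0.32, 0.0, 0.0]
force: [0.1, -0.4, -1.1]
finger_gap: 0.0119
```

```bash
python3 - <<'E'
from arc import *
S=where();plan(np.arange(round(S)+1,S+24,2.5),lat=.5)
E
```

```text
t 14.95 S 99.1 lat(in) 0.52 z 166.2 dhead -0.23 | F along -0.2 in -0.4 z -1.1 tq [-0.06  0.14  0.02] gap 0.0119 q [-0.39  0.62  0.56  1.77 -0.41  0.87 -0.56]
100.0 [0.09, 0.00, -0.00, 0.0, -0.0, -0.7]
102.5 [0.34, -0.00, -0.00, 0.0, -0.0, -1.9]
105.0 [0.59, -0.02, -0.00, 0.0, -0.0, -3.1]
107.5 [0.84, -0.03, -0.00, 0.0, -0.0, -4.2]
110.0 [1.08, -0.05, -0.00, 0.0, -0.0, -5.4]
112.5 [1.33, -0.08, -0.00, 0.0, -0.0, -6.6]
115.0 [1.58, -0.11, -0.00, 0.0, -0.0, -7.8]
117.5 [1.82, -0.15, -0.00, 0.0, -0.0, -9.0]
120.0 [2.07, -0.19, -0.00, 0.0, -0.0, -10.2]
122.5 [2.31, -0.23, -0.00, 0.0, -0.0, -11.4]
```

Request:
apply_moves:
  series:
    - [0.1,0,0,0,0,-0.7]
    - [0.34,0,0,0,0,-1.9]
    - [0.59,-0.02,0,0,0,-3.1]
    - [0.84,-0.03,0,0,0,-4.2]
    - [1.08,-0.05,0,0,0,-5.4]
    - [1.33,-0.08,0,0,0,-6.6]
    - [1.58,-0.11,0,0,0,-7.8]
    - [1.82,-0.15,0,0,0,-9]
    - [1.82,-0.15,0,0,0,-9]

```text
clock: 15.85
ee_pos: [0.5801, 0.0136, 0.1661]
ee_rot: [0.919, 0.394, 0.0, 0.0]
force: [0.0, -0.1, -1.0]
finger_gap: 0.0124
```

```bash
python3 - <<'E'
from arc import *
S=where();plan(np.arange(round(S)+1,S+24,2.5),lat=.5)
E
```

```text
t 15.85 S 118.0 lat(in) 0.63 z 166.1 dhead -0.18 | F along -0.0 in -0.1 z -1.0 tq [-0.01  0.09 -0.03] gap 0.0124 q [-0.38  0.63  0.51  1.73 -0.38  0.88 -0.46]
119.0 [0.10, 0.01, -0.01, 0.0, -0.0, -0.7]
121.5 [0.35, 0.01, -0.01, 0.0, -0.0, -1.9]
124.0 [0.60, -0.00, -0.01, 0.0, -0.0, -3.1]
126.5 [0.84, -0.02, -0.01, 0.0, -0.0, -4.2]
129.0 [1.09, -0.04, -0.01, 0.0, -0.0, -5.4]
131.5 [1.34, -0.07, -0.01, 0.0, -0.0, -6.6]
134.0 [1.58, -0.10, -0.01, 0.0, -0.0, -7.8]
136.5 [1.83, -0.13, -0.01, 0.0, -0.0, -9.0]
139.0 [2.08, -0.18, -0.01, 0.0, -0.0, -10.2]
141.5 [2.32, -0.22, -0.00, 0.0, -0.0, -11.4]
```

Request:
apply_moves:
  series:
    - [0.1,0,0,0,0,-0.7]
    - [0.35,0,0,0,0,-1.9]
    - [0.6,0,0,0,0,-3.1]
    - [0.84,-0.02,0,0,0,-4.2]
    - [1.09,-0.04,0,0,0,-5.4]
    - [1.34,-0.07,0,0,0,-6.6]
    - [1.58,-0.1,0,0,0,-7.8]
    - [1.83,-0.13,0,0,0,-9]
    - [1.83,-0.13,0,0,0,-9]

```text
clock: 16.75
ee_pos: [0.592, 0.0283, 0.1661]
ee_rot: [0.885, 0.466, 0.001, -0.0]
force: [-0.2, -0.7, -1.8]
finger_gap: 0.0118
```

```bash
python3 - <<'E'
from arc import *
S=where();plan(np.arange(round(S)+1,S+24,2.5),lat=.5)
E
```

```text
t 16.75 S 137.1 lat(in) 0.56 z 166.1 dhead -0.21 | F along -0.7 in -0.2 z -1.8 tq [-0.13  0.04  0.01] gap 0.0118 q [-0.37  0.64  0.47  1.69 -0.35  0.89 -0.36]
138.0 [0.09, 0.01, -0.01, 0.0, -0.1, -0.7]
140.5 [0.34, -0.00, -0.01, 0.0, -0.1, -1.9]
143.0 [0.59, -0.01, -0.01, 0.0, -0.1, -3.0]
145.5 [0.84, -0.03, -0.01, 0.0, -0.1, -4.2]
148.0 [1.09, -0.05, -0.01, 0.0, -0.1, -5.4]
150.5 [1.33, -0.07, -0.01, 0.0, -0.1, -6.6]
153.0 [1.58, -0.11, -0.01, 0.0, -0.1, -7.8]
155.5 [1.82, -0.14, -0.01, 0.0, -0.1, -9.0]
158.0 [2.07, -0.18, -0.01, 0.0, -0.1, -10.2]
160.5 [2.31, -0.23, -0.01, 0.0, -0.1, -11.4]
```

Request:
apply_moves:
  series:
    - [0.1,0,0,0,0,-0.7]
    - [0.34,0,0,0,0,-1.9]
    - [0.59,-0.01,0,0,-0.1,-3]
    - [0.84,-0.03,0,0,-0.1,-4.2]
    - [1.09,-0.05,0,0,-0.1,-5.4]
    - [1.33,-0.07,0,0,-0.1,-6.6]
    - [1.58,-0.11,0,0,-0.1,-7.8]
    - [1.82,-0.14,0,0,-0.1,-9]
    - [1.82,-0.14,0,0,-0.1,-9]

```text
clock: 17.65
ee_pos: [0.6013, 0.0446, 0.1661]
ee_rot: [0.845, 0.534, -0.0, 0.0]
force: [-0.9, -0.7, -1.7]
finger_gap: 0.0119
```

```bash
python3 - <<'E'
from arc import *
from ov import *
S=where();plan(np.arange(round(S)+1,S+24,2.5),lat=.5)
img,_=camera("side");s,p,R=cur()
cv2.imwrite("pics/side6.png",img[...,::-1])
overlay("side",img,p-[0,0,.081],head()[0],"pics/ov6.png",RAIL,f=7,half=(50,40))
E
```

```text
t 17.65 S 156.0 lat(in) 0.57 z 166.1 dhead -0.18 | F along -1.0 in 0.6 z -1.7 tq [-0.04  0.08  0.03] gap 0.0119 q [-0.36  0.64  0.42  1.66 -0.32  0.9  -0.26]
157.0 [0.10, 0.01, -0.01, 0.0, 0.0, -0.7]
159.5 [0.35, 0.00, -0.01, 0.0, 0.0, -1.9]
162.0 [0.59, -0.01, -0.01, 0.0, 0.0, -3.0]
164.5 [0.84, -0.03, -0.01, 0.0, 0.0, -4.2]
167.0 [1.09, -0.05, -0.01, 0.0, 0.0, -5.4]
169.5 [1.34, -0.07, -0.01, 0.0, 0.0, -6.6]
172.0 [1.58, -0.10, -0.01, 0.0, 0.0, -7.8]
174.5 [1.83, -0.14, -0.01, 0.0, 0.0, -9.0]
177.0 [2.07, -0.18, -0.01, 0.0, 0.0, -10.2]
179.5 [2.32, -0.23, -0.01, 0.0, 0.0, -11.4]
```

View pics/ov6.png

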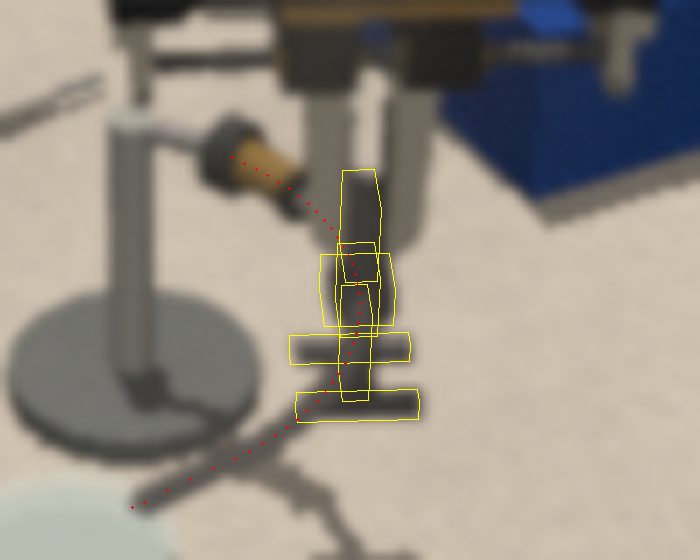

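Request:
apply_moves:
  series:
    - [0.1,0,0,0,0,-0.7]
    - [0.35,0,0,0,0,-1.9]
    - [0.59,-0.01,0,0,0,-3]
    - [0.84,-0.03,0,0,0,-4.2]
    - [1.09,-0.05,0,0,0,-5.4]
    - [1.34,-0.07,0,0,0,-6.6]
    - [1.58,-0.1,0,0,0,-7.8]
    - [1.83,-0.14,0,0,0,-9]
    - [1.83,-0.14,0,0,0,-9]

```text
clock: 18.6
ee_pos: [0.608, 0.0621, 0.1661]
ee_rot: [0.801, 0.599, 0.0, 0.0]
force: [-0.2, 0.8, -2.1]
finger_gap: 0.0119
```

```bash
python3 - <<'E'
from arc import *
S=where();plan(np.arange(round(S)+1,S+20,2),lat=.5)
E
```

```text
t 18.60 S 174.8 lat(in) 0.45 z 166.1 dhead -0.14 | F along 0.7 in 0.5 z -2.1 tq [-0.13  0.09  0.03] gap 0.0119 q [-0.36  0.65  0.38  1.64 -0.29  0.91 -0.17]
176.0 [0.12, -0.01, -0.01, 0.0, 0.0, -0.7]
178.0 [0.31, -0.01, -0.01, 0.0, 0.0, -1.6]
180.0 [0.51, -0.02, -0.01, 0.0, 0.0, -2.6]
182.0 [0.71, -0.03, -0.01, 0.0, 0.0, -3.6]
184.0 [0.91, -0.04, -0.01, 0.0, 0.0, -4.5]
186.0 [1.11, -0.06, -0.01, 0.0, 0.0, -5.5]
188.0 [1.31, -0.08, -0.01, 0.0, 0.0, -6.4]
190.0 [1.50, -0.10, -0.01, 0.0, 0.0, -7.4]
192.0 [1.70, -0.13, -0.01, 0.0, 0.0, -8.3]
194.0 [1.90, -0.16, -0.01, 0.0, 0.0, -9.3]
```

Request:
apply_moves:
  series:
    - [0.12,-0.01,0,0,0,-0.7]
    - [0.31,-0.01,0,0,0,-1.6]
    - [0.51,-0.02,0,0,0,-2.6]
    - [0.71,-0.03,0,0,0,-3.6]
    - [0.91,-0.04,0,0,0,-4.5]
    - [1.11,-0.06,0,0,0,-5.5]
    - [1.31,-0.08,0,0,0,-6.4]
    - [1.5,-0.1,0,0,0,-7.4]
    - [1.5,-0.1,0,0,0,-7.4]

```text
clock: 19.5
ee_pos: [0.6113, 0.0773, 0.1661]
ee_rot: [0.76, 0.65, 0.0, 0.0]
force: [-0.4, -0.1, -1.2]
finger_gap: 0.0122
```

```bash
python3 - <<'E'
from arc import *
S=where();plan(np.arange(round(S)+1,S+10,1),lat=.5)
E
```

```text
t 19.50 S 190.5 lat(in) 0.53 z 166.1 dhead -0.15 | F along -0.1 in 0.4 z -1.2 tq [-0.09  0.07 -0.01] gap 0.0122 q [-0.36  0.65  0.34  1.62 -0.26  0.91 -0.09]
191.0 [0.05, 0.00, -0.01, 0.0, -0.0, -0.4]
192.0 [0.15, 0.00, -0.01, 0.0, -0.0, -0.9]
193.0 [0.25, -0.00, -0.01, 0.0, -0.0, -1.3]
194.0 [0.35, -0.00, -0.01, 0.0, -0.0, -1.8]
195.0 [0.45, -0.01, -0.01, 0.0, -0.0, -2.3]
196.0 [0.55, -0.01, -0.01, 0.0, -0.0, -2.8]
197.0 [0.65, -0.02, -0.01, 0.0, -0.0, -3.3]
198.0 [0.74, -0.02, -0.01, 0.0, -0.0, -3.7]
199.0 [0.84, -0.03, -0.01, 0.0, -0.0, -4.2]
200.0 [0.94, -0.04, -0.01, 0.0, -0.0, -4.7]
```

Request:
apply_moves:
  series:
    - [0.05,0,0,0,0,-0.4]
    - [0.15,0,0,0,0,-0.9]
    - [0.25,0,0,0,0,-1.3]
    - [0.35,0,0,0,0,-1.8]
    - [0.45,-0.01,0,0,0,-2.3]
    - [0.55,-0.01,0,0,0,-2.8]
    - [0.65,-0.02,0,0,0,-3.3]
    - [0.65,-0.02,0,0,0,-3.3]
  grip_force: 6

```text
clock: 20.3
ee_pos: [0.6121, 0.084, 0.166]
ee_rot: [0.741, 0.672, 0.0, 0.0]
force: [-0.1, -0.5, -1.7]
finger_gap: 0.0119
```

```bash
python3 - <<'E'
from arc import *
S=where();plan(np.arange(round(S)+1,S+5,1),lat=.5)
E
```

```text
t 20.30 S 197.3 lat(in) 0.58 z 166.0 dhead -0.06 | F along -0.5 in 0.1 z -1.7 tq [-0.1   0.06 -0.01] gap 0.0119 q [-0.36  0.65  0.32  1.61 -0.25  0.91 -0.05]
198.0 [0.07, 0.01, -0.02, 0.0, -0.0, -0.4]
199.0 [0.17, 0.01, -0.02, 0.0, -0.0, -0.9]
200.0 [0.27, 0.01, -0.02, 0.0, -0.0, -1.4]
201.0 [0.37, 0.00, -0.02, 0.0, -0.0, -1.8]
202.0 [0.47, -0.00, -0.02, 0.0, -0.0, -2.3]
```

Request:
apply_moves:
  series:
    - [0.07,0,-0.01,0,0,-0.4]
    - [0.17,0,-0.01,0,0,-0.9]
    - [0.27,0,-0.01,0,0,-1.4]
    - [0.32,0,-0.01,0,0,-1.6]
    - [0.32,0,-0.01,0,0,-1.6]

```text
clock: 20.8
ee_pos: [0.6125, 0.0873, 0.1661]
ee_rot: [0.731, 0.682, 0.0, -0.0]
force: [0.2, -0.4, -1.0]
finger_gap: 0.0123
```

Request:
apply_moves:
  series:
    - [0.07,0,0,0,0,-0.3]
    - [0.14,0,0,0,0,-0.7]
    - [0.2,0,0,0,0,-1]
    - [0.2,0,0,0,0,-1]

```text
clock: 21.2
ee_pos: [0.6126, 0.0895, 0.1661]
ee_rot: [0.725, 0.689, 0.0, -0.0]
force: [0.3, 0.4, -0.2]
finger_gap: 0.0123
```

```bash
python3 - <<'E'
from arc import *
S=where();plan(np.arange(round(S)+1,S+5,1),lat=.5)
E
```

```text
t 21.20 S 202.8 lat(in) 0.51 z 166.1 dhead -0.08 | F along 0.4 in -0.3 z -0.2 tq [-0.08  0.06 -0.04] gap 0.0123 q [-0.37  0.65  0.31  1.61 -0.24  0.92 -0.02]
204.0 [0.12, -0.00, -0.01, 0.0, -0.0, -0.6]
205.0 [0.21, -0.00, -0.01, 0.0, -0.0, -1.1]
206.0 [0.31, -0.00, -0.01, 0.0, -0.0, -1.6]
207.0 [0.41, -0.01, -0.01, 0.0, -0.0, -2.1]
```

Continuing in 1.5 mm calls, watching the along-force (≈ −y).

Request:
apply_moves:
  series:
    - [0.05,0,0,0,0,-0.3]
    - [0.1,0,0,0,0,-0.5]
    - [0.15,0,0,0,0,-0.7]
    - [0.15,0,0,0,0,-0.7]

```text
clock: 21.6
ee_pos: [0.6127, 0.0911, 0.1662]
ee_rot: [0.721, 0.693, 0.0, -0.0]
force: [-0.0, 0.1, -1.4]
finger_gap: 0.0123
```

Request:
apply_moves:
  series:
    - [0.05,0,0,0,0,-0.3]
    - [0.1,0,0,0,0,-0.5]
    - [0.15,0,0,0,0,-0.7]
    - [0.15,0,0,0,0,-0.7]

```text
clock: 22.0
ee_pos: [0.6127, 0.0928, 0.1661]
ee_rot: [0.716, 0.698, 0.0, -0.0]
force: [-0.3, -0.1, -0.6]
finger_gap: 0.0118
```

```bash
python3 - <<'E'
from arc import *
S=where();plan(np.arange(round(S)+1,S+5,1),lat=.5)
E
```

```text
t 22.00 S 206.2 lat(in) 0.52 z 166.1 dhead -0.23 | F along -0.1 in 0.3 z -0.6 tq [-0.03  0.03 -0.01] gap 0.0118 q [-0.37  0.65  0.3   1.61 -0.23  0.92 -0.  ]
207.0 [0.08, 0.00, -0.01, 0.0, -0.0, -0.6]
208.0 [0.18, -0.00, -0.01, 0.0, -0.0, -1.1]
209.0 [0.28, -0.00, -0.01, 0.0, -0.0, -1.6]
210.0 [0.38, -0.01, -0.01, 0.0, -0.0, -2.1]
211.0 [0.48, -0.01, -0.01, 0.0, -0.0, -2.5]
```

Request:
apply_moves:
  series:
    - [0.05,0,0,0,0,-0.4]
    - [0.1,0,0,0,0,-0.6]
    - [0.1,0,0,0,0,-0.6]

```text
clock: 22.3
ee_pos: [0.6127, 0.0939, 0.1661]
ee_rot: [0.713, 0.702, 0.0, -0.0]
force: [0.5, 0.1, -1.1]
finger_gap: 0.0119
```

Request:
apply_moves:
  series:
    - [0.05,0,0,0,0,-0.3]
    - [0.1,0,0,0,0,-0.5]
    - [0.1,0,0,0,0,-0.5]

```text
clock: 22.6
ee_pos: [0.6128, 0.0951, 0.1661]
ee_rot: [0.709, 0.705, 0.0, -0.0]
force: [-1.0, -0.5, -1.8]
finger_gap: 0.0118
```

Request:
apply_moves:
  series:
    - [0.05,0,0,0,0,-0.3]
    - [0.1,0,0,0,0,-0.5]
    - [0.1,0,0,0,0,-0.5]

```text
clock: 22.9
ee_pos: [0.6128, 0.0954, 0.1661]
ee_rot: [0.706, 0.708, 0.0, 0.0]
force: [-0.1, -0.9, -1.9]
finger_gap: 0.0117
```

```bash
python3 - <<'E'
from arc import *
S=where();plan(np.arange(round(S)+1,S+5,1),lat=.5)
E
```

```text
t 22.90 S 208.8 lat(in) 0.44 z 166.1 dhead 0.12 | F along -0.9 in 0.1 z -1.9 tq [-0.41  0.02  0.  ] gap 0.0117 q [-0.37  0.65  0.3   1.61 -0.23  0.92  0.01]
210.0 [0.12, -0.01, -0.01, 0.0, -0.0, -0.4]
211.0 [0.22, -0.01, -0.01, 0.0, -0.0, -0.9]
212.0 [0.32, -0.01, -0.01, 0.0, -0.0, -1.4]
213.0 [0.41, -0.01, -0.01, 0.0, -0.0, -1.9]
```

Request:
apply_moves:
  series:
    - [0,0,0,0,0,0]

```text
clock: 23.0
ee_pos: [0.6128, 0.0953, 0.1662]
ee_rot: [0.707, 0.708, 0.0, 0.0]
force: [1.4, -0.5, -1.3]
finger_gap: 0.0118
```

```bash
python3 - <<'E'
from arc import *
S=where()
E
```

```text
t 23.00 S 208.7 lat(in) 0.44 z 166.2 dhead 0.14 | F along -0.5 in -1.4 z -1.3 tq [-0.12  0.07 -0.02] gap 0.0118 q [-0.37  0.65  0.3   1.61 -0.23  0.92  0.01]
```

Request:
apply_moves:
  series:
    - [0,0,0,0,0,0]

```text
clock: 23.1
ee_pos: [0.6128, 0.0953, 0.1661]
ee_rot: [0.707, 0.708, 0.0, 0.0]
force: [0.0, -0.7, -1.2]
finger_gap: 0.012
```

```bash
python3 - <<'E'
from arc import *
S=where()
E
```

```text
t 23.10 S 208.8 lat(in) 0.45 z 166.1 dhead 0.13 | F along -0.7 in -0.0 z -1.2 tq [-0.18  0.04  0.01] gap 0.0120 q [-0.37  0.65  0.3   1.61 -0.23  0.92  0.01]
```

Request:
apply_moves:
  series:
    - [0.1,0,0,0,0,0]
    - [0.15,0,0,0,0,0]
    - [0.15,0,0,0,0,0]

```text
clock: 23.4
ee_pos: [0.6128, 0.096, 0.1662]
ee_rot: [0.707, 0.707, -0.0, 0.001]
force: [-1.1, -2.9, -0.5]
finger_gap: 0.012
```

```bash
python3 - <<'E'
from arc import *
S=where()
E
```

```text
t 23.40 S 209.4 lat(in) 0.41 z 166.2 dhead -0.21 | F along -2.9 in 1.1 z -0.5 tq [-0.72  0.1   0.04] gap 0.0120 q [-0.37  0.65  0.3   1.61 -0.23  0.92  0.01]
```

Request:
apply_moves:
  series:
    - [0.12,0,0,0,0,0]
    - [0.16,0,0,0,0,0]
    - [0.18,0,0,0,0,0]
    - [0.18,0,0,0,0,0]

```text
clock: 23.8
ee_pos: [0.6129, 0.0973, 0.1664]
ee_rot: [0.707, 0.707, -0.0, 0.001]
force: [-0.2, -2.9, 0.3]
finger_gap: 0.0119
```

```bash
python3 - <<'E'
from arc import *
S=where()
E
```

```text
t 23.80 S 210.7 lat(in) 0.38 z 166.4 dhead -0.85 | F along -2.9 in 0.2 z 0.3 tq [-0.88  0.13  0.04] gap 0.0119 q [-0.37  0.65  0.3   1.61 -0.23  0.92  0.01]
```

```bash
python3 - <<'E'
from arc import *
from ov import *
img,_=camera("side");s,p,R=cur()
cv2.imwrite("pics/side7.png",img[...,::-1])
overlay("side",img,p-[0,0,.081],head()[0],"pics/ov7.png",RAIL,f=9,half=(42,32))
cv2.imwrite("pics/raw7.png",cv2.resize(img[150:240,270:380,::-1],None,fx=7,fy=6.6,interpolation=2))
where()
E
```

```text
t 23.85 S 210.8 lat(in) 0.39 z 166.3 dhead -0.88 | F along -2.7 in 1.1 z 0.4 tq [-0.88  0.22  0.1 ] gap 0.0120 q [-0.37  0.65  0.3   1.61 -0.23  0.92  0.01]
```

View pics/ov7.png

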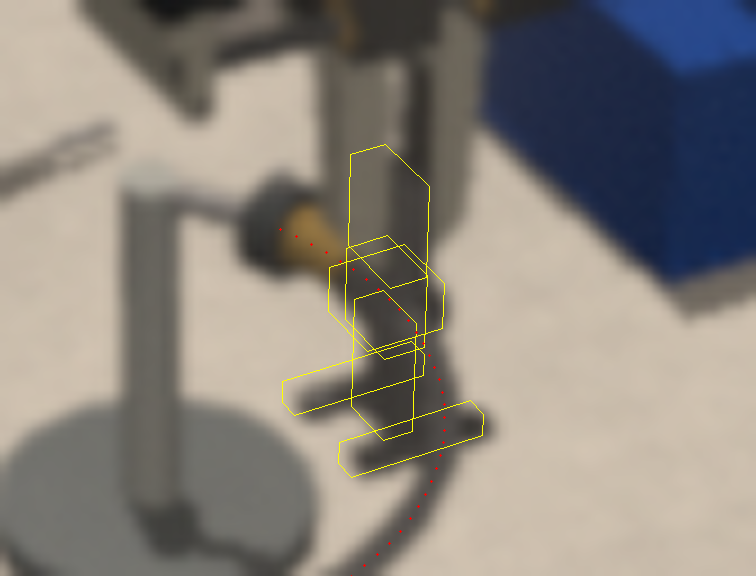

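View pics/raw7.png

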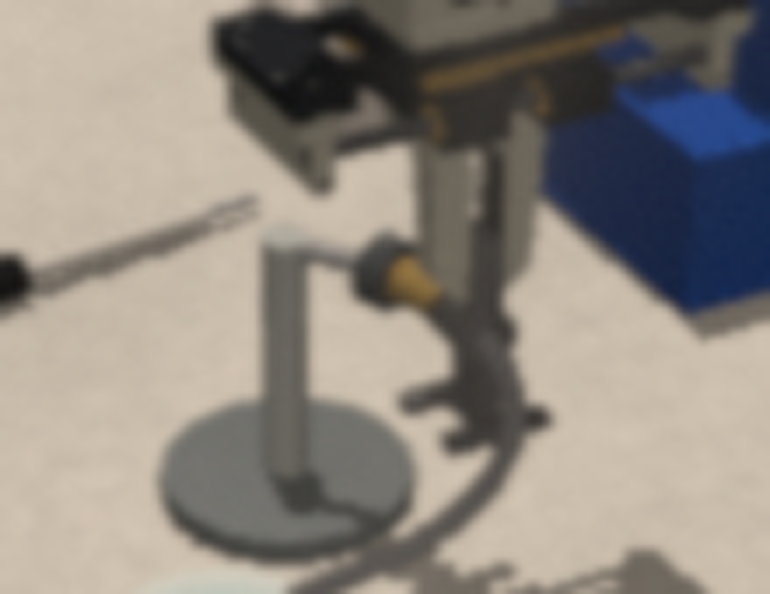

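Request:
apply_moves:
  series:
    - [0.05,0,0,0,0,0]
    - [0.08,0,0,0,0,0]
    - [0.12,0,0,0,0,0]
    - [0.15,0,0,0,0,0]
    - [0.15,0,0,0,0,0]
  grip_force: 10

```text
clock: 24.35
ee_pos: [0.6129, 0.0975, 0.1664]
ee_rot: [0.707, 0.707, -0.001, 0.001]
force: [0.2, -4.8, 0.5]
finger_gap: 0.0122
```

```bash
python3 - <<'E'
from arc import *
S=where()
E
```

```text
t 24.35 S 210.9 lat(in) 0.37 z 166.4 dhead -0.97 | F along -4.8 in -0.1 z 0.5 tq [-1.41  0.18 -0.02] gap 0.0122 q [-0.37  0.65  0.3   1.61 -0.22  0.92  0.01]
```

Request:
apply_moves:
  series:
    - [0.14,0,0,0,0,0]
    - [0.14,0,0,0,0,0]
    - [0.14,0,0,0,0,0]
    - [0.14,0,0,0,0,0]
    - [0.14,0,0,0,0,0]

```text
clock: 24.85
ee_pos: [0.6129, 0.0976, 0.1664]
ee_rot: [0.707, 0.707, -0.002, 0.002]
force: [-0.1, -5.8, 0.2]
finger_gap: 0.0122
```

```bash
python3 - <<'E'
from arc import *
S=where()
s,p,R=cur();print(R)
E
```

```text
t 24.85 S 211.0 lat(in) 0.38 z 166.4 dhead -1.06 | F along -5.8 in 0.2 z 0.2 tq [-1.35  0.22  0.07] gap 0.0122 q [-0.37  0.65  0.3   1.6  -0.22  0.92  0.  ]
[[ 8.26439476e-04  9.99999634e-01  2.19953462e-04]
 [ 9.99985700e-01 -8.25265778e-04 -5.28375940e-03]
 [-5.28357595e-03  2.24317024e-04 -9.99986017e-01]]
```

Request:
apply_moves:
  series:
    - [0.03,0,0,0,0,0]
    - [0.02,0,0.05,0,0,0]
    - [0.02,0,0.1,0,0,0]
    - [0.02,0,0.1,0,0,0]

```text
clock: 25.25
ee_pos: [0.6129, 0.0975, 0.1656]
ee_rot: [0.707, 0.707, -0.002, 0.002]
force: [-1.1, -4.9, 1.8]
finger_gap: 0.0118
```

```bash
python3 - <<'E'
from arc import *
S=where()
E
```

```text
t 25.25 S 211.0 lat(in) 0.29 z 165.6 dhead -1.05 | F along -4.9 in 1.2 z 1.8 tq [-1.2   0.28  0.03] gap 0.0118 q [-0.37  0.65  0.3   1.61 -0.22  0.92  0.  ]
```

Request:
apply_moves:
  series:
    - [-0.04,0,0,0,0,0]
    - [-0.08,0,0,0,0,0]
    - [-0.08,0,0,0,0,0]

```text
clock: 25.55
ee_pos: [0.6129, 0.0974, 0.1655]
ee_rot: [0.707, 0.707, -0.002, 0.002]
force: [-0.6, -3.7, 1.5]
finger_gap: 0.0118
```

```bash
python3 - <<'E'
from arc import *
S=where()
E
```

```text
t 25.55 S 210.8 lat(in) 0.33 z 165.5 dhead -0.96 | F along -3.7 in 0.6 z 1.5 tq [-0.82  0.25  0.06] gap 0.0118 q [-0.37  0.65  0.3   1.61 -0.22  0.92  0.  ]
```

Request:
apply_moves:
  series:
    - [-0.06,0,0,0,0,0]
    - [-0.12,0,0,0,0,0]
    - [-0.12,0,0,0,0,0]

```text
clock: 25.85
ee_pos: [0.613, 0.0972, 0.1656]
ee_rot: [0.707, 0.707, -0.001, 0.001]
force: [-0.4, -1.4, 0.5]
finger_gap: 0.0125
```

```bash
python3 - <<'E'
from arc import *
S=where()
E
```

```text
t 25.85 S 210.7 lat(in) 0.27 z 165.6 dhead -0.85 | F along -1.4 in 0.4 z 0.5 tq [-0.47  0.23  0.03] gap 0.0125 q [-0.37  0.65  0.3   1.61 -0.22  0.92  0.01]
```

Light residual contact (~1.4 N). Release.

Request:
apply_moves:
  series:
    - [0,0,0,0,0,0]
    - [0,0,0,0,0,0]
    - [0,0,0,0,0,0]
    - [0,0,0,0,0,0]
    - [0,0,0,0,0,0]
  hand: 0.35

```text
clock: 26.35
ee_pos: [0.613, 0.0975, 0.1655]
ee_rot: [0.707, 0.707, -0.001, 0.001]
force: [-1.2, 0.1, 0.0]
finger_gap: 0.0324
```

```bash
python3 - <<'E'
from arc import *
from ov import *
S=where()
img,_=camera("side");s,p,R=cur()
overlay("side",img,np.r_[pose(208.6)[0],.0835],pose(208.6)[1],"pics/ov8.png",RAIL,f=9,half=(42,32))
E
```

```text
t 26.35 S 211.0 lat(in) 0.26 z 165.5 dhead -0.99 | F along 0.1 in 1.2 z 0.0 tq [-0.02  0.03 -0.01] gap 0.0324 q [-0.37  0.65  0.3   1.61 -0.22  0.92  0.01]
```

View pics/ov8.png

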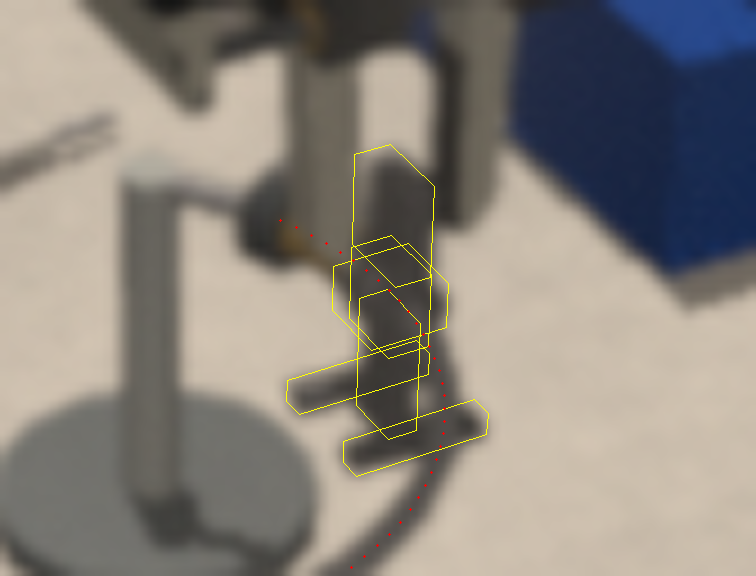

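Request:
apply_moves:
  series:
    - [0,0,-1,0,0,0]
    - [0,0,-2.5,0,0,0]
    - [0,0,-5,0,0,0]
    - [0,0,-9,0,0,0]
    - [0,0,-13,0,0,0]
    - [0,0,-16,0,0,0]
    - [-10,20,-18,0,0,0]
    - [-10,20,-18,0,0,0]
    - [-15,25,-18,0,0,0]
    - [-15,25,-18,0,0,0]

```text
clock: 27.4
ee_pos: [0.7851, -0.0006, 0.3423]
ee_rot: [0.707, 0.707, 0.0, 0.002]
force: [1.7, -0.3, 1.2]
finger_gap: 0.0323
```

```bash
python3 - <<'E'
from arc import *
from ov import *
S=where();print(get_state()["ee_pos"])
for n in("side","top"):
    img,d=camera(n);np.save(n+"9.npy",d)
    overlay(n,img,np.r_[pose(208.6)[0],.0835],pose(208.6)[1],f"pics/ov9{n}.png",RAIL,f=9,half=(42,32))
    cv2.imwrite(f"pics/{n}9.png",img[...,::-1])
E
```

```text
t 27.40 S 170.7 lat(in) -187.26 z 342.3 dhead 18.29 | F along 0.3 in -1.7 z 1.2 tq [-0.03 -0.03 -0.04] gap 0.0323 q [-0.12  0.86  0.33  0.67 -0.24  1.64  0.08]
[ 7.85093246e-01 -6.40354769e-04  3.42335866e-01]
```

View pics/ov9side.png

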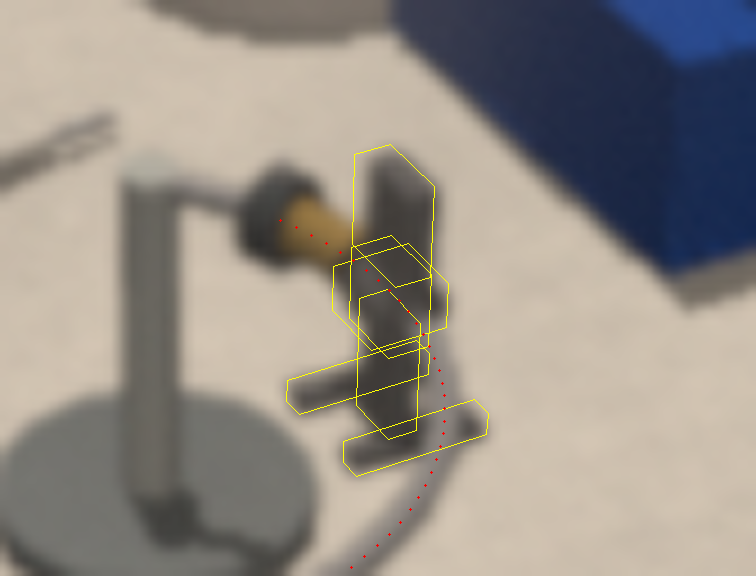

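View pics/ov9top.png

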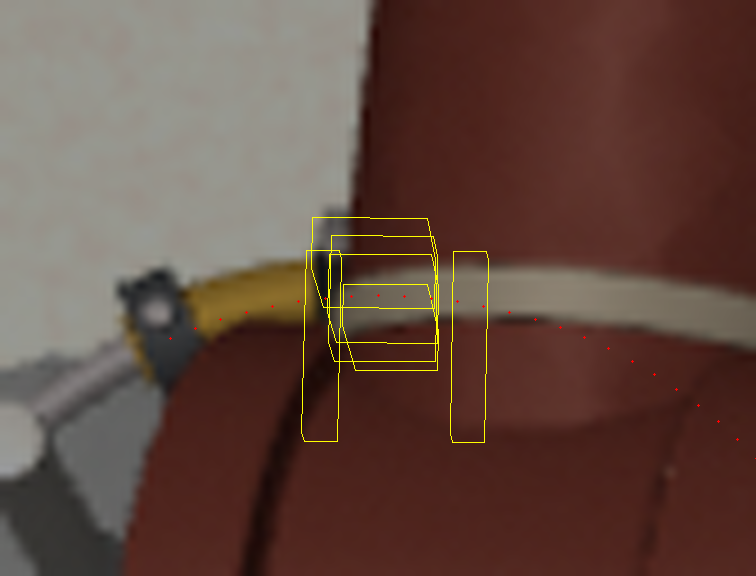

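Request:
apply_moves:
  series:
    - [-35,-28,0,0,0,0]
    - [-35,-28,0,0,0,0]
    - [-35,-28,0,0,0,0]
    - [-35,-28,0,0,0,0]
    - [-35,-28,0,0,0,0]
    - [-35,-28,0,0,0,0]
    - [-35,-28,0,0,0,0]
    - [-35,-28,0,0,0,0]
    - [-35,-28,0,0,0,0]
    - [-35,-28,0,0,0,0]

```text
clock: 28.5
ee_pos: [0.4971, -0.3626, 0.3401]
ee_rot: [0.715, 0.699, -0.008, 0.003]
force: [-1.1, -0.3, 0.0]
finger_gap: 0.0326
```

```bash
python3 - <<'E'
from arc import *
from ov import *
s=get_state();print(s["clock"],s["ee_pos"],s["joint_pos"])
for n in("side","top"):
    img,d=camera(n);np.save(n+"9.npy",d)
    overlay(n,img,np.r_[pose(208.6)[0],.0835],pose(208.6)[1],f"pics/ov10{n}.png",RAIL,f=9,half=(42,32))
    cv2.imwrite(f"pics/{n}10.png",img[...,::-1])
E
```

```text
28.5 [ 0.49710102 -0.36260196  0.3401191 ] [ 0.36362908  0.50172896  0.38162948  1.37082754 -0.17026007  1.29892849
  0.72540876]
```

View pics/ov10top.png

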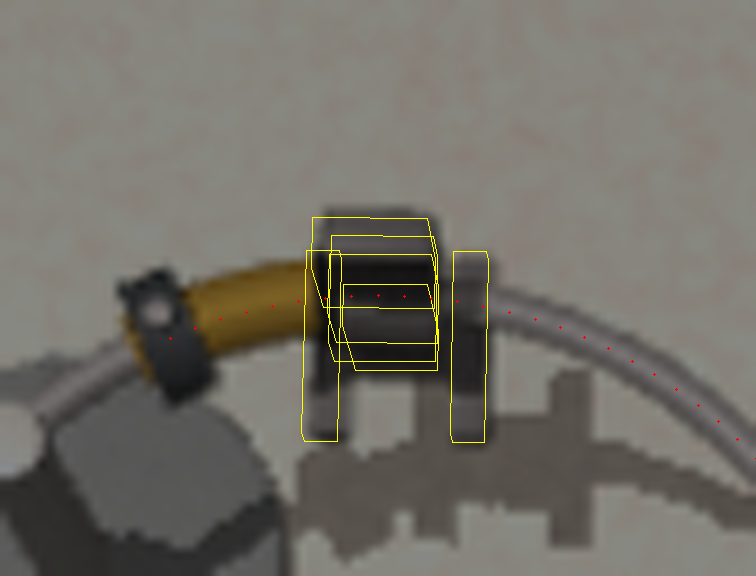

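View pics/ov10side.png

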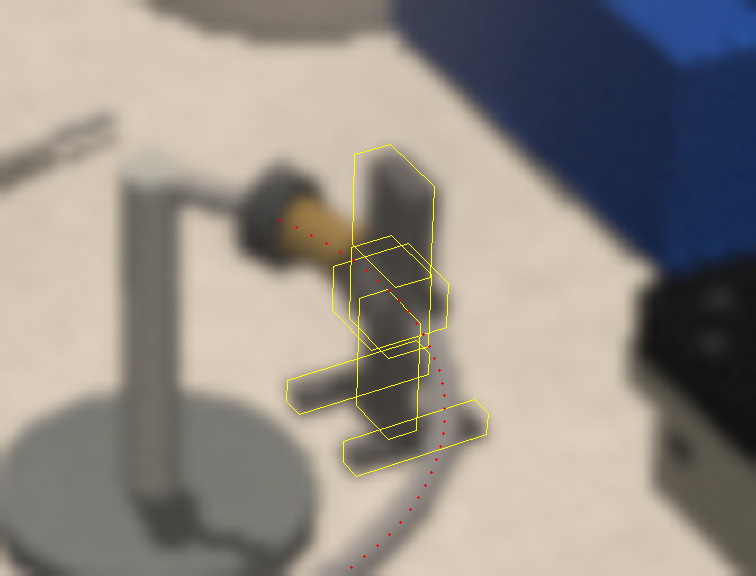

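Request:
apply_moves:
  series:
    - [0,0,0,0,0,0]
    - [0,0,0,0,0,0]
    - [0,0,0,0,0,0]

```text
clock: 28.9
ee_pos: [0.5047, -0.354, 0.3392]
ee_rot: [0.71, 0.705, -0.004, 0.002]
force: [-0.9, 0.3, 0.7]
finger_gap: 0.0325
```

View pics/top10.png

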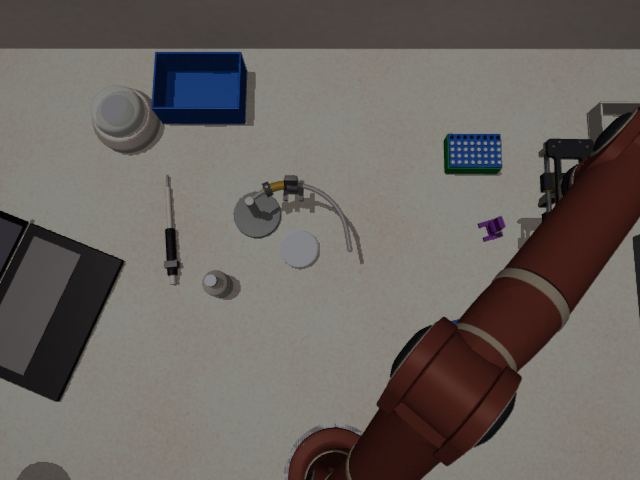

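The top picture shows the hanger at (291,186) against the buffer. The bystanders it shows are where they were, with the dish at (300,249) and the bottle at (217,283); the arm covers the tube rack.

```bash
python3 - <<'E'
from cell import *
print(hand_in())
E
```

```text
the job is handed in; nothing more can be done
None
```

The grey hanger is on the rail, hanging fin up against the stop's buffer, and the job is handed in (at about 29 s of the 69 s allowed; no verdict is reported).

- **Threading and slide:** I gripped it by the fin and threaded it over the free end at the first try. I then slid it round the bend, turning it with the rod. The force readings I took on the way stayed within about 2 N of rest.
- **Pressing home:** With the grip lowered to 6 N, the fin slipped about 2 mm in the jaws at about 3 N of push. I raised the grip to 10 N and pressed again. Three readings over the next 0.9 s gave 4.8 to 5.8 N, after which I backed off to about 1.4 N and let go. These are wrist readings along the rod; the contact force on the buffer itself was not measured.
- **Last checks:** Both cameras, with the arm moved away, show the hanger upright with its collar at the buffer face; I judged any gap at about 1 mm from the picture. In the last top view the dish, tip box, bottle and pipette have not visibly moved. The arm covered the tube rack there, so I did not check that one.
- **Disagreement:** In the side view the hanger sits 1 to 2 pixels off the outline I predicted for it. That is 2 to 4 mm, and I put it down to camera and calibration error.

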